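# Fit the candle cups to a wooden candle beam

## Robot

A 6-joint arm with a two-finger parallel gripper is mounted at the origin on the work surface. World frame = base frame: x ahead of the robot, y to its left, z up, the work surface at z = 0. Lengths are in mm, angles in rad, forces in N, time in s.
With the tool pointing down it reaches from about 300 to 775 mm from the base axis. Payload 14.6 kg.
Tool frame: the origin (TCP) lies on the centre line of the jaws, within the pads' length; the fingertips stand ahead of it and the grasp point (between the pads) is the TCP (manip.tip_reach is the z of the fingertips in the tool frame, in mm); z points along the fingers, y is the direction in which the jaws open and shut (so a half turn about z gives the same grasp; the last joint's range is limited). The gripper opens to 94 mm and grips with 3 to 60 N. Pads are 16 mm wide; open, the fingers measure 119 mm over their backs; the gripper's body (75 mm by 177 mm) begins 78 mm behind the grasp point.
Start: joints at [-0.067, 0.3, 1.521, -0, 1.321, -0.067], TCP at [549.99, -0.002, 224.446] pointing down, gripper open.
Joint ranges: [-3.03, 3.03], [-0.79, 2.21], [0.23, 2.52], [-1.04, 4.18], [0, 3.07], [-2.55, 2.55]. Speed limits (rad/s): [2.22, 2.22, 2.57, 3.14, 3.14, 3.14].

## Interface

Orientations are given as [roll, pitch, yaw] about the fixed x, y, z axes, in that order (R = Rz(yaw) Ry(pitch) Rx(roll)).
In Python, from cell import manip, camera, search_frame, masks_of, tip_of gives the robot as it stands.
- The arm moves only by the tool send_rows, never from a script. Its argument "plan" is a list of rows, each an object with "travel": the shift along the tool's x, y, z in mm, a list of three; "delta_rot": the turn, a rotation vector about the tool's x, y, z in degrees, a list of three; "fingers": the gripper's target within -1 to 1 (shut at 1, half-way at 0, fully open at -1). In form: [{"travel": [dx, dy, dz], "delta_rot": [wx, wy, wz], "fingers": fingers}, ...]. A call has 1 to 20 rows; each row shifts and turns the commanded pose from where the row before left it, along the tool's axes as they then stand; what a row does not reach is not made up. A row lasts 1/8 s, in which the tool goes at most 62.5 mm and 10.7 degrees, less where a joint would pass 70% of its speed; a pose out of reach is approached as far as the arm can. A call is refused whole if a number of a shift passes 62.5 or a number of a turn 10.7, either way. A call with a gripper value outside its range is refused whole. The fingers move at their own pace and stop on an object; "grip_force" is the grip in N (left out, the last holds). Time passes only in rows, so rows that do not move let the fingers close. It gives the time, the measured TCP pose, the force and the opening at its end, in the units of the state.
- manip.read_state(): the state, without advancing time (a new reading comes with each control period).
- camera(name): name is "scene" or "side" or "wrist"; returns a dict with "color" (480x640x3 uint8, red, green, blue), "z_map" (480x640 float32, mm along the optical axis (not along the pixel's ray), 0 where there is no reading), "fov_y" (degrees; the focal length in pixels is half the picture's height over the tangent of half this angle, whatever the lens; pixels are square), "cx", "cy" (the principal point, pixels), "world_from_camera" (4x4, takes a point from camera to world coordinates); the wrist camera has in their place "tool_from_camera" (4x4, takes a point from camera to tool coordinates, whose origin is the TCP and whose axes are the flange's). Camera axes: x right, y up, looking along -z (the intrinsics and any distortion apply to the point x, -y, -z); pixel columns grow to the right and rows downward; lengths in mm; the calibration is good to about 2 mm. A picture is of the moment at which its call begins: read the wrist's pose just before it.
- manip.sign_off(): hands the job in, once; it reports no verdict.
Trained networks look in the newest picture that a camera, given by its name, has taken for a name from the list of things; names that differ only in an ending like _2 or _b are one class to them, and where a whole thing is asked for, a point or a joint stands for the part that bears it (a point fixed in the world has none). Each returns a list of dicts, best first, with "confidence" (0 to 1); they miss things now and then, are a little off and sometimes report something else, mostly with a low value. They report only what shows in the picture. A call takes as long as a camera call. They do not tell look-alikes from the thing itself.
- search_frame(name, camera): "at" ([x, y, z] in mm, in the coordinates of the camera as it stood for that picture, good to about 4 mm: the middle of the surface that is visible of it).
- masks_of(name, camera): "region" (480x640 bool, what is visible of it).
- tip_of(name, camera): "at" ([x, y, z] in mm, in the coordinates of the camera as it stood for that picture, good to about 4 mm: a listed point, or the origin of a listed thing).
The state is a dict: "clock": time; "joints": joint angles; "qd": joint speeds; "effort": joint torques, N m; "eef_pos": TCP position; "eef_rot": TCP orientation; "wrist_force": force on the tool from outside, world axes, zero at the start; "moment": the same for the moment, N m; "finger_gap": finger opening in mm.
Only numpy, scipy, OpenCV 4.12 (cv2) and the standard library are available. Lean on these libraries where they do the work, as an engineer would, in place of code of your own. Each camera call takes 0.05 s, during which the arm holds its last target. There are 200 camera calls.

## Task

Swing the toggle clamp over onto the wooden candle beam in its nest, and with the beam clamped put every brass candle cup from the rack into a socket of the beam (any socket) and drive it fully home with the mallet, not with the gripper, so that its collar sits on the wood and friction holds it. Then swing the clamp back over centre until it stays open, lift the finished beam out and set it upright on the grey mat, centred and lengthwise, and leave the mallet standing head down on its cork pad. Leave the filled tins among these things where they are.

Things in the scene. Friction and masses are not known exactly. Their poses are not given: they have to be found in the camera images.
- nest: fixed plywood nest, 90 x 345 mm. Origin under its centre, on the table; z up. Holds the beam along its y axis on an 8 mm base plate, between low steel rails (top 24 mm above the table, 2 mm play) at |y| = 62 to 138 mm; none at the middle, so fingers reach down beside the beam there. The clamp stands at x = 60 mm and beyond, |y| under 38 mm
- clamp (a joint): angle (rad) of the steel toggle clamp arm about a level hinge along the nest's y. 0: shut, arm level along the nest's -x, rubber foot on the middle of the beam, which stops it there. Grows as it swings up and back to +x; stop at 1.8. Starts open (over 1.5). Arm 0.35 kg, slight friction: let go above 1.45 it falls open, below 1.1 it falls shut; its weight keeps it there
- clamp_pivot (a point): the clamp's hinge: 85 mm along x and 75 mm up in the nest's frame
- clamp_knob (a point): centre of the black ball knob, 26 mm diameter, at the end of the 12 mm handle bar. At joint value q it lies 130 mm x (-cos(q+0.611), 0, sin(q+0.611)) from the pivot in the nest's axes (shut: 150 mm above the table, 21 mm to -x of the beam's centreline). Can be pinched from above across the nest's y and led along the arc, fingers pointing down
- beam: loose wooden beam 50 x 316 x 44 mm, about 0.5 kg, long along its y. Origin under its centre; z up. Starts in the nest, aligned with it. Four through sockets in its top, on its centreline, about 25 mm square with walls tapered to match the cups' shanks and two sprung brass jaws that grip them, at y = -132, -72, 72, 132 mm; its middle is plain and can be gripped across x (50 mm)
- socket0 (a point): centre of the mouth of the socket at y = -132 mm, flush with the beam's top (z = 44 mm in the beam's frame)
- socket1 (a point): the same, socket at y = -72 mm
- socket2 (a point): the same, socket at y = 72 mm
- socket3 (a point): the same, socket at y = 132 mm
- rack: fixed plywood rack 150 x 150 mm, top 44 mm above the table, with four 29 mm square holes at x, y = +-40 mm in its frame, in which the cups hang upright by their collars. Origin under its centre
- mallet: mallet with a round rubber head (68 mm diameter, 45 mm long, flat face down) and a straight round handle (25 mm diameter, 60 mm long) rising from it: 105 mm in all, about 0.35 kg. Origin: centre of the striking face; z: up the handle. Stands on its head on the pad. If gripped low, the fingertips bear on the head's flat top and it cannot slide up in the grip
- pad: thin cork square on the table, 100 x 100 mm, 1.5 mm thick and soft (what stands on it stands at table height). Origin at its centre, on the table
- mat: fixed grey mat 120 x 380 mm, 4 mm thick, long along its y. Origin under its centre, on the table
- tin0: loose filled tin, 60 mm diameter and 60 mm high with a short wooden stick, among the task's things: leave it alone. Origin under its centre
- tin1: loose brass-coloured tin 74 mm diameter, 80 mm high, beside the clamp: leave it alone. Origin under its centre
- cup0: brass candle cup, 76 mm high, 90 g. Origin: centre of the lower tip; z up. Round tapered shank 36 mm (18 mm diameter at the tip, 26 on top), collar 40 mm diameter, 4 mm thick, then a straight 32 mm cup (40 to 76 mm up) to grip. Hangs in the rack. Let go in a socket its collar stands 6 to 10 mm off the wood; 10 to 15 N from above drives it home. Home: tip 36 mm below the mouth. May be absent
- cup1: the same as cup0, present or absent
- cup2: the same as cup0, present or absent
- cup3: the same as cup0, present or absent
Not all that is in view belongs to the job. Several things have the shape of the mallet; the one meant has the colours described above.

How it is judged (in metres and radians):
On the way, in this order (a step that is already met when the one before it is completed fails the run):
1. the clamp is shut on the beam in its nest (value of joint clamp below 0.08 rad and x of beam in the frame of nest between -0.01 and 0.01 m and y of beam in the frame of nest between -0.015 and 0.015 m and z of beam in the frame of nest below 0.014 m), for 0.3 s.
2. with the clamp shut, every cup present is home in a socket of the beam (all of step 1 and z of cup0 in the frame of beam between -0.003 and 0.0105 m and x of cup0 in the frame of beam between -0.01 and 0.01 m and y of cup0 in the frame of beam between -0.15 and 0.15 m and angle between the z axis of each of cup0, cup1, cup2, cup3 and the z axis of beam, either way round below 0.08 rad and z of cup1 in the frame of beam between -0.003 and 0.0105 m and x of cup1 in the frame of beam between -0.01 and 0.01 m and y of cup1 in the frame of beam between -0.15 and 0.15 m and z of cup2 in the frame of beam between -0.003 and 0.0105 m and x of cup2 in the frame of beam between -0.01 and 0.01 m and y of cup2 in the frame of beam between -0.15 and 0.15 m and z of cup3 in the frame of beam between -0.003 and 0.0105 m and x of cup3 in the frame of beam between -0.01 and 0.01 m and y of cup3 in the frame of beam between -0.15 and 0.15 m), for 0.2 s.
3. the clamp is swung back open, with the cups still home and the beam in the nest (value of joint clamp above 1.3 rad and z of cup0 in the frame of beam between -0.003 and 0.0105 m and x of cup0 in the frame of beam between -0.01 and 0.01 m and y of cup0 in the frame of beam between -0.15 and 0.15 m and angle between the z axis of each of cup0, cup1, cup2, cup3 and the z axis of beam, either way round below 0.08 rad and z of cup1 in the frame of beam between -0.003 and 0.0105 m and x of cup1 in the frame of beam between -0.01 and 0.01 m and y of cup1 in the frame of beam between -0.15 and 0.15 m and z of cup2 in the frame of beam between -0.003 and 0.0105 m and x of cup2 in the frame of beam between -0.01 and 0.01 m and y of cup2 in the frame of beam between -0.15 and 0.15 m and z of cup3 in the frame of beam between -0.003 and 0.0105 m and x of cup3 in the frame of beam between -0.01 and 0.01 m and y of cup3 in the frame of beam between -0.15 and 0.15 m and x of beam in the frame of nest between -0.01 and 0.01 m and y of beam in the frame of nest between -0.015 and 0.015 m and z of beam in the frame of nest below 0.014 m), for 0.2 s.
At the end, for the whole second after the job is handed in: Each cup present: in a socket, collar within 2.5 mm of the wood, within 0.08 rad of square. Clamp open, above 1.3 rad. Beam at rest upright on the mat, within 30 mm of centre on each axis, 0.15 rad of lengthwise. Mallet standing head down within 45 mm of the pad centre (z of cup0 in the frame of beam between -0.003 and 0.0105 m and x of cup0 in the frame of beam between -0.01 and 0.01 m and y of cup0 in the frame of beam between -0.15 and 0.15 m and angle between the z axis of each of cup0, cup1, cup2, cup3 and the z axis of beam, either way round below 0.08 rad and z of cup1 in the frame of beam between -0.003 and 0.0105 m and x of cup1 in the frame of beam between -0.01 and 0.01 m and y of cup1 in the frame of beam between -0.15 and 0.15 m and z of cup2 in the frame of beam between -0.003 and 0.0105 m and x of cup2 in the frame of beam between -0.01 and 0.01 m and y of cup2 in the frame of beam between -0.15 and 0.15 m and z of cup3 in the frame of beam between -0.003 and 0.0105 m and x of cup3 in the frame of beam between -0.01 and 0.01 m and y of cup3 in the frame of beam between -0.15 and 0.15 m and value of joint clamp above 1.3 rad and x of beam in the frame of mat between -0.03 and 0.03 m and y of beam in the frame of mat between -0.03 and 0.03 m and z of beam in the frame of mat below 0.01 m and angle between the y axis of beam and the y axis of mat, either way round below 0.15 rad and angle between beam's own z axis and vertical below 0.06 rad and linear speed of each of beam, mallet below 0.02 m/s and horizontal distance between mallet and pad below 0.045 m and angle between mallet's own z axis and vertical below 0.1 rad and height (world z) of mallet below 0.01 m); the robot touches nothing.
It fails at once if a cup is pressed by the gripper's fingers (over 3 N) while it is within 2.5 mm of home: the last of the way is the mallet's work ((contact force between the fingers and cup0 above 3 N and z of cup0 in the frame of beam between -0.02 and 0.0105 m and x of cup0 in the frame of beam between -0.02 and 0.02 m and y of cup0 in the frame of beam between -0.16 and 0.16 m) or (contact force between the fingers and cup1 above 3 N and z of cup1 in the frame of beam between -0.02 and 0.0105 m and x of cup1 in the frame of beam between -0.02 and 0.02 m and y of cup1 in the frame of beam between -0.16 and 0.16 m) or (contact force between the fingers and cup2 above 3 N and z of cup2 in the frame of beam between -0.02 and 0.0105 m and x of cup2 in the frame of beam between -0.02 and 0.02 m and y of cup2 in the frame of beam between -0.16 and 0.16 m) or (contact force between the fingers and cup3 above 3 N and z of cup3 in the frame of beam between -0.02 and 0.0105 m and x of cup3 in the frame of beam between -0.02 and 0.02 m and y of cup3 in the frame of beam between -0.16 and 0.16 m)).
It fails at once if one of these tins is moved more than 30 mm (distance of any of tin0, tin1 from where it was at the start of the episode above 0.03 m).
Of cup0, cup1, cup2, cup3 only 2 to 4 are there at a start; the rules pass over those that are not, and their reading is None.
At some moment in a run one of mallet may be knocked a few centimetres aside while the robot is not near it.
It also fails if it takes over 210 s, if anything falls off the work surface, if the arm or the gripper's body presses on something with over 40 N, if the wrist force passes 120 N, or if a joint passes its speed limit or range.

## Working session

There is one attempt and no reset: what is moved stays moved. The work goes in short steps, Python scripts to look and compute and a tool call to move; the robot and the scene stay as the last step left them, time stands still between calls to the robot, and variables do not carry over. Pictures are saved under pics/ and viewed, about 12 in all and at most 16, crops included, and the job is handed in when it is done.

Besides the shell and the picture viewer there is one more tool, called after "Request:" by a JSON object that holds its "name" and its "arguments", one argument or row to a line. send_rows: Moves the arm, as the interface text tells. Its arguments: {"type":"object","properties":{"plan":{"type":"array"},"grip_force":{"type":"number"}},"required":["plan"]}

```bash
ls; mkdir -p pics
cat > h.py <<'E'
import numpy as np, cv2
from cell import manip, camera, search_frame, masks_of, tip_of
from scipy.spatial.transform import Rotation as R
def T_tool():
    s=manip.read_state(); T=np.eye(4); T[:3,:3]=R.from_euler('xyz',s['eef_rot']).as_matrix(); T[:3,3]=s['eef_pos']; return T
def shot(n):
    T=T_tool(); c=camera(n); c['W']=c['world_from_camera'] if 'world_from_camera' in c else T@np.array(c['tool_from_camera']); c['W']=np.array(c['W']); return c
def w(c,p): return (c['W']@np.r_[p,1])[:3]
def cloud(c):
    z=c['z_map']; f=240/np.tan(np.radians(c['fov_y'])/2); v,u=np.mgrid[:480,:640]
    P=np.stack([(u-c['cx'])/f*z,-(v-c['cy'])/f*z,-z],-1); return P@c['W'][:3,:3].T+c['W'][:3,3]
def px(c,P):
    p=np.linalg.inv(c['W'])@np.r_[P,1]; f=240/np.tan(np.radians(c['fov_y'])/2); return np.round([c['cx']+f*p[0]/-p[2],c['cy']-f*p[1]/-p[2]])
def save(c,n,box=None,k=1):
    im=c['color'][...,::-1]
    if box: im=im[box[1]:box[3],box[0]:box[2]]
    cv2.imwrite('pics/'+n+'.png',cv2.resize(im,None,fx=k,fy=k,interpolation=cv2.INTER_CUBIC))
E
python3 - <<'E'
from h import *
np.set_printoptions(precision=1,suppress=True)
print(manip.read_state(), manip.tip_reach)
ims=[]
for n in ['scene','side']:
    c=shot(n); save(c,n+'0'); print(n,c['fov_y'],[k for k in c])
    for t in ['nest','clamp_knob','clamp_pivot','beam','socket0','socket3','rack','mallet','pad','mat','tin0','tin1','cup0']:
        for d in tip_of(t,n)[:5]: 
            P=w(c,d['at']); print(t,round(d['confidence'],2),P,px(c,P))
E
```

```text
pics
{'clock': 0.0, 'joints': array([-0.1,  0.3,  1.5,  0. ,  1.3, -0.1]), 'qd': array([ 0.,  0.,  0., -0., -0.,  0.]), 'effort': array([ -0. , -53.2, -35.3,   0.1,   0. ,  -0. ]), 'eef_pos': array([549.8,   0. , 223.9]), 'eef_rot': array([-3.1, -0. ,  1.6]), 'wrist_force': array([-0.2,  0.2, -0.6]), 'moment': array([0., 0., 0.]), 'finger_gap': 93.89404038927769} 19.0
scene 45.84633721614926 ['color', 'z_map', 'fov_y', 'cx', 'cy', 'world_from_camera', 'W']
nest 0.82 [ 461.5 -195.1   -0.1] [247. 241.]
nest 0.49 [672.9 -84.9   1.8] [257. 338.]
clamp_knob 0.69 [ 644.1 -170.8  162.5] [211. 278.]
clamp_pivot 0.65 [ 547.6 -184.9   74.4] [231. 257.]
beam 0.7 [ 457.4 -195.7    3.3] [247. 238.]
socket0 0.78 [ 484.8 -328.5   49.9] [184. 221.]
socket0 0.71 [ 454.5 -125.8   48.6] [275. 235.]
socket0 0.7 [444.3 -64.8  50.6] [303. 238.]
socket0 0.63 [ 468.4 -268.5   57.3] [211. 221.]
socket3 0.78 [ 484.8 -328.5   49.9] [184. 221.]
socket3 0.71 [ 454.5 -125.8   48.6] [275. 235.]
socket3 0.7 [444.3 -64.8  50.6] [303. 238.]
socket3 0.63 [ 468.4 -268.5   57.3] [211. 221.]
rack 0.57 [642.1  99.   -3.4]
[... 1272 characters left out ...]
.5 333.2  -3.1] [214. 235.]
mallet 0.72 [273.4 310.6  -5.5] [179. 259.]
mallet 0.7 [272.9 202.5  -1.8] [199. 280.]
mallet 0.6 [433.8 188.2   0.8] [256. 254.]
pad 0.63 [438.6 185.6   0.5] [258. 254.]
mat 0.62 [526.7 367.3   2.9] [247. 210.]
tin0 0.71 [422.   41.6  -2.5] [287. 288.]
tin0 0.7 [438.2 184.    2.2] [259. 254.]
tin0 0.6 [670.8 -78.9  -1.4] [393. 267.]
tin1 0.71 [422.   41.6  -2.5] [287. 288.]
tin1 0.7 [438.2 184.    2.2] [259. 254.]
tin1 0.6 [670.8 -78.9  -1.4] [393. 267.]
cup0 0.83 [612.6  50.2   7.8] [342. 249.]
cup0 0.64 [668.9 147.9   5.9] [333. 224.]
cup0 0.57 [592.3 127.8   7.1] [317. 238.]
cup0 0.56 [637.5 100.1  -2.2] [336. 239.]
cup0 0.22 [ 453.2 -123.9   52.3] [344. 305.]
```

View pics/scene0.png

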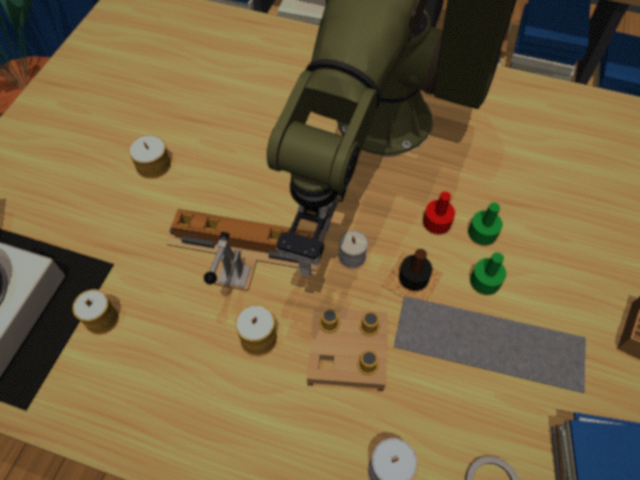

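View pics/side0.png

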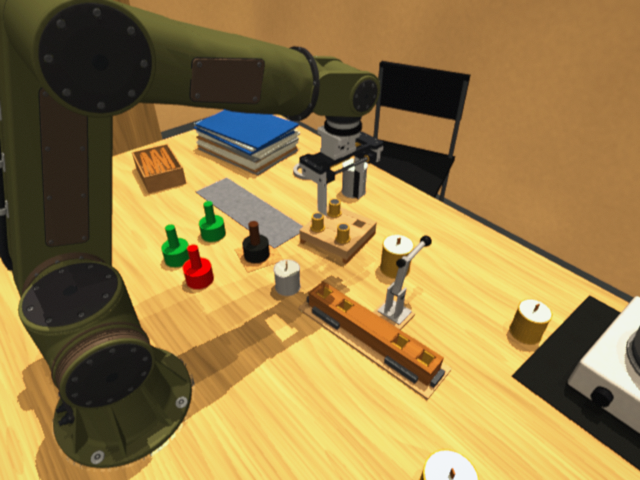

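Mallet candidates in the scene picture are red (440,214), green (486,225), green (489,273), and a black head with wooden handle at (416,270). The black one stands on the cork pad and fits the rubber-headed mallet. I will confirm it in a crop. Three cups are in the rack. Moving to look at the nest and clamp from above.

Request:
{"name": "send_rows", "arguments": {
  "plan": [
    {"travel":[-37.5,2.5,-26.5],"delta_rot":[0,0,0],"fingers":-1},
    {"travel":[-37.5,2.5,-26.5],"delta_rot":[0,0,0],"fingers":-1},
    {"travel":[-37.5,2.5,-26.5],"delta_rot":[0,0,0],"fingers":-1},
    {"travel":[-37.5,2.5,-26.5],"delta_rot":[0,0,0],"fingers":-1},
    {"travel":[0,0,0],"delta_rot":[0,0,10.2],"fingers":-1},
    {"travel":[0,0,0],"delta_rot":[0,0,10.2],"fingers":-1},
    {"travel":[0,0,0],"delta_rot":[0,0,10.2],"fingers":-1},
    {"travel":[0,0,0],"delta_rot":[0,0,10.2],"fingers":-1},
    {"travel":[0,0,0],"delta_rot":[0,0,10.2],"fingers":-1},
    {"travel":[0,0,0],"delta_rot":[0,0,10.2],"fingers":-1},
    {"travel":[0,0,0],"delta_rot":[0,0,10.2],"fingers":-1},
    {"travel":[0,0,0],"delta_rot":[0,0,10.2],"fingers":-1},
    {"travel":[0,0,0],"delta_rot":[0,0,0],"fingers":-1},
    {"travel":[0,0,0],"delta_rot":[0,0,0],"fingers":-1}
  ]
}}

```text
clock: 3.15
eef_pos: [560.0, -150.0, 330.4]
eef_rot: [-3.142, 0.0, 0.151]
wrist_force: [0.3, 0.1, -1.2]
finger_gap: 94.3
```

```bash
cat > look.py <<'E'
import sys
from h import *
np.set_printoptions(precision=1,suppress=True)
def look(tag,names,cam='wrist',n=5,sv=True):
    c=shot(cam); 
    if sv: save(c,tag)
    s=manip.read_state(); print(s['clock'],s['eef_pos'],np.round(s['eef_rot'],4),s['joints'])
    for t in names:
        for d in tip_of(t,cam)[:n]: P=w(c,d['at']); print(t,round(d['confidence'],2),P,px(c,P))
    return c
E
python3 - <<'E'
from look import *
c=look('w1',['nest','clamp_knob','clamp_pivot','beam','socket0','tin1'])
print(c['tool_from_camera'],c['fov_y'])
E
```

```text
3.2 [ 560.  -150.   330.4] [-3.1  0.   0.1] [-0.3  0.3  1.3 -0.   1.6  1.1]
nest 0.46 [434.1 185.1  -1.8] [ 66. 254.]
clamp_knob 0.75 [ 642.1 -171.9  162.2] [360. 137.]
clamp_pivot 0.95 [ 548.3 -181.    74.1] [345. 224.]
socket0 0.97 [450.9 -63.7  44.8] [239. 280.]
socket0 0.94 [ 455.2 -125.8   52. ] [288. 286.]
socket0 0.91 [ 469.2 -269.2   51.1] [401. 291.]
socket0 0.61 [ 481.5 -328.3   50.5] [449. 289.]
socket0 0.16 [434.2 183.4  -0.7] [ 67. 254.]
tin1 0.78 [669.9 -78.3  -0.9] [276. 106.]
tin1 0.58 [425.5  40.3  -0.8] [170. 275.]
tin1 0.32 [ 643.  -176.6  165.3] [366. 137.]
[[   0.     1.     0.2   70.4]
 [   1.    -0.    -0.    -1. ]
 [   0.     0.2   -1.  -160. ]
 [   0.     0.     0.     1. ]] 65.83781780481308
```

View pics/w1.png

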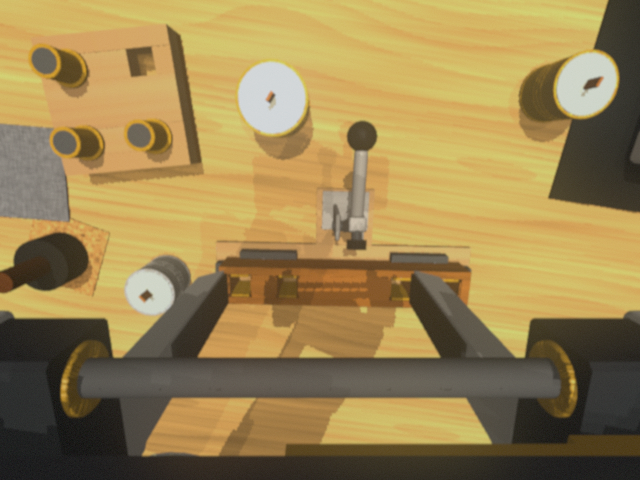

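The wrist picture shows the nest and beam at (345,285), the knob at (361,137) with the clamp open, the rack with 3 cups at top left, and the black mallet on its pad at (50,265). Next I refine the poses from depth.

Run:
```python
from look import *
def rect(P,m,nm):
    p=P[m][:,:2].astype(np.float32); 
    if len(p)<30: print(nm,len(p));return
    r=cv2.minAreaRect(p); q=np.percentile(P[m][:,2],[10,50,90]); print(nm,len(p),np.array(r[0]),np.array(r[1]),round(r[2],1),'z',q)
for n in ['wrist','scene','side']:
    c=shot(n); P=cloud(c); ok=(c['z_map']>0); x,y,z=P[...,0],P[...,1],P[...,2]
    m=ok&(abs(z-52)<4)&(x>420)&(x<510)&(y>-360)&(y<-35); m=cv2.morphologyEx(m.astype(np.uint8),cv2.MORPH_OPEN,np.ones((3,3)))>0
    rect(P,m,n+' beam')
    if m.sum()>30:
        p=P[m]; A=np.polyfit(p[:,1],p[:,0],1); print('  line yaw',-np.arctan(A[0]),'x at y=-196',np.polyval(A,-196), 'y range',np.percentile(p[:,1],[.5,99.5]))
    m=ok&(abs(z-44)<3)&(x>540)&(x<750)&(y>0)&(y<210); m=cv2.morphologyEx(m.astype(np.uint8),cv2.MORPH_OPEN,np.ones((5,5)))>0
    rect(P,m,n+' rack')
    tip_of('cup0',n)
    for d in masks_of('cup0',n):
        m=d['region']&ok&(z>70)&(z<95); 
        if m.sum()>10: print(' cup',round(d['confidence'],2),np.median(P[d['region']&ok],0), 'top mid',(P[m][:,:2].max(0)+P[m][:,:2].min(0))/2,P[m][:,:2].ptp(0) if hasattr(P,'ptp') else np.ptp(P[m][:,:2],0),P[m][:,2].max())
    m=ok&(z>38)&(z<50)&(x>380)&(x<490)&(y>130)&(y<250); rect(P,m,n+' head'); 
    m=ok&(z>98)&(z<112)&(x>380)&(x<490)&(y>130)&(y<250); rect(P,m,n+' handle')
    k=c['color'].astype(int)
    m=ok&(abs(z-4)<4)&(np.ptp(k,axis=2)<25)&(k.sum(2)<400)&(x>460)&(x<620)&(y>150)&(y<590); m=cv2.morphologyEx(m.astype(np.uint8),cv2.MORPH_OPEN,np.ones((5,5)))>0; rect(P,m,n+' mat')
    if n=='side': save(c,'mallets',(140,180,340,310),4)
```

```text
wrist beam 6428 [ 463.5 -197. ] [ 51.3 315.7] 7.4 z [50.3 51.5 52.6]
  line yaw 0.14351932538341022 x at y=-196 465.6301283558586 y range [-351.7  -45.2]
wrist rack 13286 [641.6  99.9] [150.4 151.5] 13.9 z [42.5 43.7 44.8]
 cup 0.87 [594.  120.6  82.2] top mid [593. 129.] [32.5 34.5] 86.81399285571598
 cup 0.78 [669.6 139.6  79.4] top mid [670.5 147.3] [32.8 34.3] 86.82295568688409
 cup 0.56 [613.3  44.2  82.9] top mid [612.4  50.5] [32.  31.9] 86.31452780639597
 cup 0.44 [432.7  37.3  59.6] top mid [424.4  42.9] [7.6 9.1] 80.80086221508782
wrist head 1769 [433.6 184.5] [67.7 65.3] 31.4 z [42.9 44.6 45.8]
wrist handle 342 [432.6 181.9] [25.3 17.3] 4.2 z [100.  104.3 105.6]
wrist mat 2016 [541.4 224.8] [111.3  87.6] 5.1 z [2.6 3.8 4.9]
scene beam 2014 [ 463.4 -197. ] [ 54.4 315.7] 7.3 z [49.8 52.1 54.6]
  line yaw 0.11366789002068628 x at y=-196 463.92762422504563 y range [-352.6  -41.4]
scene rack 1009 [642.4  97.3] [150.6 147.2] 14.7 z [42.1 44.3 46.2]
 cup 0.85 [676.6 147.7  82. ] top mid [671.6 147.1] [33.1 32.3] 89.35279939237603
 cup 0.84 [619.4  51.8  81.8] top mid [613.5  50.4
[... 214 characters left out ...]
  24.6] 6.0 z [101.9 105.1 107.9]
scene mat 4931 [531.5 371.6] [118.6 376.9] 4.3 z [2.2 4.7 6.9]
side beam 2304 [ 462.6 -197.4] [ 53.1 316.8] 7.4 z [49.  50.8 52.5]
  line yaw 0.1217038864672975 x at y=-196 461.8803459374244 y range [-353.6  -43.3]
side rack 281 [617.7  86.7] [103.1 138.2] 13.8 z [41.6 43.2 45.1]
 cup 0.75 [585.7 119.2  67.5] top mid [592.2 126.8] [32.4 33.9] 87.05127043984953
 cup 0.67 [604.4  42.2  68.9] top mid [612.3  48.1] [34.6 31. ] 86.7503480996595
 cup 0.61 [663.5 139.   67. ] top mid [670. 146.] [32.4 34.9] 86.21797776803021
side head 316 [430.6 182.7] [66.5 66.6] 54.1 z [41.5 44.2 46.4]
side handle 69 [432.2 184.7] [24.7 24.2] 35.5 z [100.2 103.7 105.7]
side mat 0
```

View pics/mallets.png

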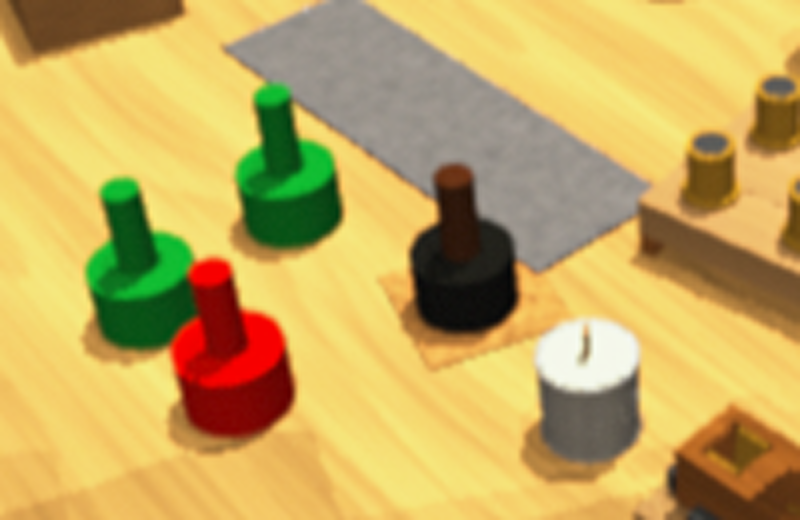

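Confirmed in the crop: the black head with brown handle on the cork pad, at crop (462,250), is the mallet. The green and red ones are look-alikes. Next I go to the knob.

Request:
{"name": "send_rows", "arguments": {
  "plan": [
    {"travel":[0,0,0],"delta_rot":[0,0,1.2],"fingers":-0.3},
    {"travel":[40,17,0],"delta_rot":[0,0,0],"fingers":-0.3},
    {"travel":[40,17.3,0],"delta_rot":[0,0,0],"fingers":-0.3},
    {"travel":[0,0,40],"delta_rot":[0,0,0],"fingers":-0.3},
    {"travel":[0,0,40],"delta_rot":[0,0,0],"fingers":-0.3},
    {"travel":[0,0,40],"delta_rot":[0,0,0],"fingers":-0.3},
    {"travel":[0,0,30],"delta_rot":[0,0,0],"fingers":-0.3},
    {"travel":[0,0,18],"delta_rot":[0,0,0],"fingers":-0.3},
    {"travel":[0,0,0],"delta_rot":[0,0,0],"fingers":-0.3},
    {"travel":[0,0,0],"delta_rot":[0,0,0],"fingers":1},
    {"travel":[0,0,0],"delta_rot":[0,0,0],"fingers":1},
    {"travel":[0,0,0],"delta_rot":[0,0,0],"fingers":1},
    {"travel":[0,0,0],"delta_rot":[0,0,0],"fingers":1},
    {"travel":[0,0,0],"delta_rot":[0,0,0],"fingers":1},
    {"travel":[0,0,0],"delta_rot":[0,0,0],"fingers":1}
  ],
  "grip_force": 12
}}

```text
clock: 5.82
eef_pos: [643.8, -174.4, 162.8]
eef_rot: [3.141, -0.001, 0.125]
wrist_force: [0.6, -4.2, 2.0]
finger_gap: 25.0
```

Run:
```python
import numpy as np
a=np.linspace(2.411,.611,19);x=-130*np.cos(a);z=130*np.sin(a)
print([[round(p,1),0,round(-q,1)] for p,q in zip(np.diff(x),np.diff(z))])
```

```text
[[np.float64(-9.1), 0, np.float64(-9.2)], [np.float64(-10.0), 0, np.float64(-8.3)], [np.float64(-10.8), 0, np.float64(-7.2)], [np.float64(-11.5), 0, np.float64(-6.1)], [np.float64(-12.0), 0, np.float64(-4.9)], [np.float64(-12.5), 0, np.float64(-3.7)], [np.float64(-12.8), 0, np.float64(-2.5)], [np.float64(-12.9), 0, np.float64(-1.2)], [np.float64(-13.0), 0, np.float64(0.1)], [np.float64(-12.9), 0, np.float64(1.4)], [np.float64(-12.7), 0, np.float64(2.7)], [np.float64(-12.4), 0, np.float64(4.0)], [np.float64(-11.9), 0, np.float64(5.2)], [np.float64(-11.3), 0, np.float64(6.3)], [np.float64(-10.7), 0, np.float64(7.4)], [np.float64(-9.9), 0, np.float64(8.5)], [np.float64(-9.0), 0, np.float64(9.4)], [np.float64(-8.0), 0, np.float64(10.3)]]
```

Request:
{"name": "send_rows", "arguments": {
  "plan": [
    {"travel":[-9.1,0,-9.2],"delta_rot":[0,0,0],"fingers":1},
    {"travel":[-10,0,-8.3],"delta_rot":[0,0,0],"fingers":1},
    {"travel":[-10.8,0,-7.2],"delta_rot":[0,0,0],"fingers":1},
    {"travel":[-11.5,0,-6.1],"delta_rot":[0,0,0],"fingers":1},
    {"travel":[-12,0,-4.9],"delta_rot":[0,0,0],"fingers":1},
    {"travel":[-12.5,0,-3.7],"delta_rot":[0,0,0],"fingers":1},
    {"travel":[-12.8,0,-2.5],"delta_rot":[0,0,0],"fingers":1},
    {"travel":[-12.9,0,-1.2],"delta_rot":[0,0,0],"fingers":1},
    {"travel":[-13,0,0.1],"delta_rot":[0,0,0],"fingers":1},
    {"travel":[-12.9,0,1.4],"delta_rot":[0,0,0],"fingers":1},
    {"travel":[-12.7,0,2.7],"delta_rot":[0,0,0],"fingers":1},
    {"travel":[-12.4,0,4],"delta_rot":[0,0,0],"fingers":1},
    {"travel":[-11.9,0,5.2],"delta_rot":[0,0,0],"fingers":1},
    {"travel":[-11.3,0,6.3],"delta_rot":[0,0,0],"fingers":1},
    {"travel":[-10.7,0,7.4],"delta_rot":[0,0,0],"fingers":1},
    {"travel":[-9.9,0,8.5],"delta_rot":[0,0,0],"fingers":1},
    {"travel":[-9,0,9.4],"delta_rot":[0,0,0],"fingers":1},
    {"travel":[-7,0,9],"delta_rot":[0,0,0],"fingers":1},
    {"travel":[0,0,0],"delta_rot":[0,0,0],"fingers":1},
    {"travel":[0,0,0],"delta_rot":[0,0,0],"fingers":1}
  ]
}}

```text
clock: 8.32
eef_pos: [442.6, -199.9, 151.5]
eef_rot: [3.141, 0.0, 0.125]
wrist_force: [-1.7, -8.5, -1.5]
finger_gap: 24.9
```

Request:
{"name": "send_rows", "arguments": {
  "plan": [
    {"travel":[0,0,0],"delta_rot":[0,0,0],"fingers":-0.3},
    {"travel":[0,0,0],"delta_rot":[0,0,0],"fingers":-0.3},
    {"travel":[0,0,0],"delta_rot":[0,0,0],"fingers":-0.3},
    {"travel":[0,0,-40],"delta_rot":[0,0,0],"fingers":-0.3},
    {"travel":[0,0,-40],"delta_rot":[0,0,0],"fingers":-0.3},
    {"travel":[0,0,-40],"delta_rot":[0,0,0],"fingers":-0.3},
    {"travel":[0,0,0],"delta_rot":[0,0,-10.1],"fingers":-0.3},
    {"travel":[0,0,0],"delta_rot":[0,0,-10],"fingers":-0.3},
    {"travel":[0,0,0],"delta_rot":[0,0,-10],"fingers":-0.3},
    {"travel":[0,0,0],"delta_rot":[0,0,-10],"fingers":-0.3},
    {"travel":[0,0,0],"delta_rot":[0,0,-10],"fingers":-0.3},
    {"travel":[0,0,0],"delta_rot":[0,0,-10],"fingers":-0.3},
    {"travel":[0,0,0],"delta_rot":[0,0,-10],"fingers":-0.3},
    {"travel":[0,0,0],"delta_rot":[0,0,-10],"fingers":-0.3},
    {"travel":[0,0,0],"delta_rot":[0,0,-10],"fingers":-0.3},
    {"travel":[0,0,0],"delta_rot":[0,0,0],"fingers":-0.3},
    {"travel":[0,0,0],"delta_rot":[0,0,0],"fingers":-0.3}
  ]
}}

```text
clock: 10.45
eef_pos: [442.8, -199.3, 271.5]
eef_rot: [-3.142, -0.0, 1.694]
wrist_force: [0.3, 0.5, -0.2]
finger_gap: 61.3
```

```bash
cat > go.py <<'E'
from h import *
np.set_printoptions(precision=1,suppress=True)
NC=np.array([463.3,-197.1]);ny=np.array([-.1288,.9917]);nx=np.array([.9917,.1288])
PT=dict(A=(593.5,128.1),B=(671,147.5),C=(612.9,50.5))
for i,y in enumerate((-132,-72,72,132)): PT['s%d'%i]=tuple(NC+ny*y)
def to(P,z):
    s=manip.read_state(); T=T_tool(); return T[:3,:3].T@(np.r_[P,z]-T[:3,3])
if __name__=='__main__':
    s=manip.read_state(); print(round(s['clock'],2),s['eef_pos'],np.round(s['eef_rot'],4),s['wrist_force'],round(s['finger_gap'],1))
    for k in PT: print(k,np.array(PT[k]),to(PT[k],250 if len(k)==2 else 200))
E
python3 go.py
python3 - <<'E'
from look import *
c=look('w2',['clamp_knob','cup0'],'scene')
c=look('w2',['clamp_knob','beam','socket0'],'side')
E
```

```text
10.45 [ 442.8 -199.3  271.5] [-3.1 -0.   1.7] [ 0.3  0.5 -0.2] 61.3
A [593.5 128.1] [306.3 189.8  71.6]
B [671.  147.5] [316.  269.1  71.6]
C [612.9  50.5] [226.9 199.5  71.5]
s0 [ 480.3 -328. ] [-132.4   21.3   21.5]
s1 [ 472.6 -268.5] [-72.4  21.   21.5]
s2 [ 454.  -125.7] [71.7 20.2 21.5]
s3 [446.3 -66.2] [131.7  19.8  21.5]
10.5 [ 442.8 -199.3  271.5] [-3.1 -0.   1.7] [-0.5  0.1  1.6  0.   1.4 -0.6]
clamp_knob 0.6 [ 440.8 -196.4  147.8] [242. 195.]
cup0 0.78 [612.5  45.9   4.7] [327. 330.]
cup0 0.69 [531.8 372.4  -0.6] [490. 343.]
cup0 0.65 [670.  145.9   6.9] [365. 370.]
10.65 [ 442.9 -199.4  271.5] [ 3.1 -0.   1.7] [-0.5  0.1  1.6  0.   1.4 -0.6]
clamp_knob 0.89 [ 440.8 -200.4  149.1] [368. 296.]
beam 0.63 [447.  -62.4  49.8] [323. 291.]
beam 0.62 [ 467.  -203.2    3.2] [373. 338.]
socket0 0.89 [ 481.4 -328.4   51.4] [426. 357.]
socket0 0.78 [ 454.5 -126.5   46.6] [345. 307.]
socket0 0.73 [447.5 -64.5  49.6] [324. 292.]
socket0 0.57 [ 470.2 -266.9   48.9] [398. 342.]
```

View pics/w2.png

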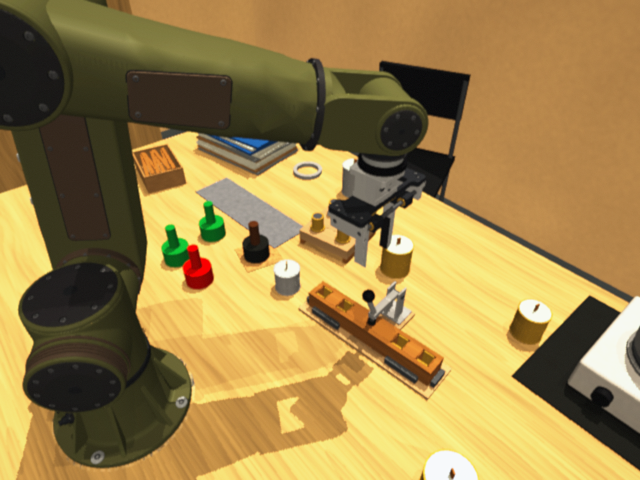

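The side picture shows the clamp shut on the beam, with the knob at (368,296). Now the first cup, C.

Request:
{"name": "send_rows", "arguments": {
  "plan": [
    {"travel":[37.8,33.3,0],"delta_rot":[0,0,0],"fingers":-0.3},
    {"travel":[37.8,33.3,0],"delta_rot":[0,0,0],"fingers":-0.3},
    {"travel":[37.8,33.3,0],"delta_rot":[0,0,0],"fingers":-0.3},
    {"travel":[37.8,33.2,0],"delta_rot":[0,0,0],"fingers":-0.3},
    {"travel":[37.8,33.2,0],"delta_rot":[0,0,0],"fingers":-0.3},
    {"travel":[37.8,33.2,0],"delta_rot":[0,0,0],"fingers":-0.3},
    {"travel":[0,0,40],"delta_rot":[0,0,0],"fingers":-0.3},
    {"travel":[0,0,40],"delta_rot":[0,0,0],"fingers":-0.3},
    {"travel":[0,0,40],"delta_rot":[0,0,0],"fingers":-0.3},
    {"travel":[0,0,40],"delta_rot":[0,0,0],"fingers":-0.3},
    {"travel":[0,0,20],"delta_rot":[0,0,0],"fingers":-0.3},
    {"travel":[0,0,20],"delta_rot":[0,0,0],"fingers":-0.3},
    {"travel":[0,0,0],"delta_rot":[0,0,0],"fingers":-0.3},
    {"travel":[0,0,0],"delta_rot":[0,0,0],"fingers":1},
    {"travel":[0,0,0],"delta_rot":[0,0,0],"fingers":1},
    {"travel":[0,0,0],"delta_rot":[0,0,0],"fingers":1},
    {"travel":[0,0,0],"delta_rot":[0,0,0],"fingers":1},
    {"travel":[0,0,0],"delta_rot":[0,0,0],"fingers":1}
  ],
  "grip_force": 20
}}

```text
clock: 13.05
eef_pos: [612.2, 51.0, 72.1]
eef_rot: [3.141, 0.0, 1.698]
wrist_force: [-1.5, 0.1, 5.8]
finger_gap: 31.5
```

```bash
python3 go.py
```

```text
13.05 [612.2  51.   72.1] [3.1 0.  1.7] [-1.5  0.1  5.8] 31.5
A [593.5 128.1] [  78.9   -8.6 -127.9]
B [671.  147.5] [  88.3   70.7 -127.9]
C [612.9  50.5] [  -0.6    0.8 -127.9]
s0 [ 480.3 -328. ] [-359.2 -178.8 -178. ]
s1 [ 472.6 -268.5] [-299.2 -178.9 -178. ]
s2 [ 454.  -125.7] [-155.1 -179.2 -178. ]
s3 [446.3 -66.2] [ -95.1 -179.3 -178.1]
```

Request:
{"name": "send_rows", "arguments": {
  "plan": [
    {"travel":[0,0,-20],"delta_rot":[0,0,0],"fingers":1},
    {"travel":[0,0,-50],"delta_rot":[0,0,0],"fingers":1},
    {"travel":[0,0,-50],"delta_rot":[0,0,0],"fingers":1},
    {"travel":[-19,-35.9,0],"delta_rot":[0,0,0],"fingers":1},
    {"travel":[-19,-35.9,0],"delta_rot":[0,0,0],"fingers":1},
    {"travel":[-19,-35.9,0],"delta_rot":[0,0,0],"fingers":1},
    {"travel":[-19,-35.9,0],"delta_rot":[0,0,0],"fingers":1},
    {"travel":[-19.1,-35.7,0],"delta_rot":[0,0,0],"fingers":1},
    {"travel":[0,0,35],"delta_rot":[0,0,0],"fingers":1},
    {"travel":[0,0,25],"delta_rot":[0,0,0],"fingers":1},
    {"travel":[0,0,0],"delta_rot":[0,0,0],"fingers":1},
    {"travel":[0,0,0],"delta_rot":[0,0,0],"fingers":1}
  ]
}}

```text
clock: 14.55
eef_pos: [446.7, -66.2, 133.0]
eef_rot: [3.14, 0.001, 1.698]
wrist_force: [0.1, -0.4, -0.7]
finger_gap: 31.5
```

```bash
python3 go.py | egrep 's3|\['
python3 - <<'E'
from look import *
c=look('w3',['cup0','socket0'])
c=look('s3',['cup0'],'side',sv=False); save(c,'s3',(290,200,390,320),5)
E
```

```text
14.55 [446.7 -66.2 133. ] [3.1 0.  1.7] [ 0.1 -0.4 -0.7] 31.5
A [593.5 128.1] [174.1 170.4 -66.9]
B [671.  147.5] [183.5 249.7 -66.8]
C [612.9  50.5] [ 94.6 179.8 -66.8]
s0 [ 480.3 -328. ] [-264.     0.2 -116.9]
s1 [ 472.6 -268.5] [-204.     0.1 -116.9]
s2 [ 454.  -125.7] [ -60.    -0.2 -117. ]
s3 [446.3 -66.2] [   0.    -0.3 -117. ]
14.6 [446.8 -66.3 133. ] [3.1 0.  1.7] [-0.2  0.2  1.9 -0.   1.1 -0.4]
cup0 0.92 [445.5 -64.2  71.4] [318. 261.]
socket0 0.71 [450.4 -61.4  45. ] [325. 247.]
14.75 [446.5 -66.2 132.4] [3.1 0.  1.7] [-0.2  0.2  1.9 -0.   1.1 -0.4]
cup0 0.83 [444.3 -65.3  66.5] [323. 287.]
```

View pics/w3.png

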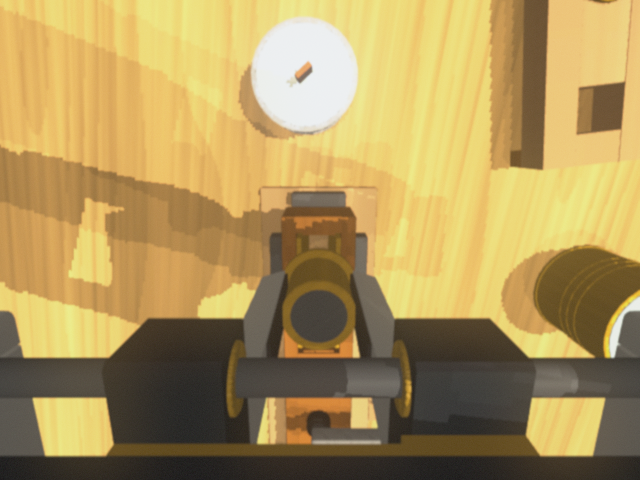

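View pics/s3.png

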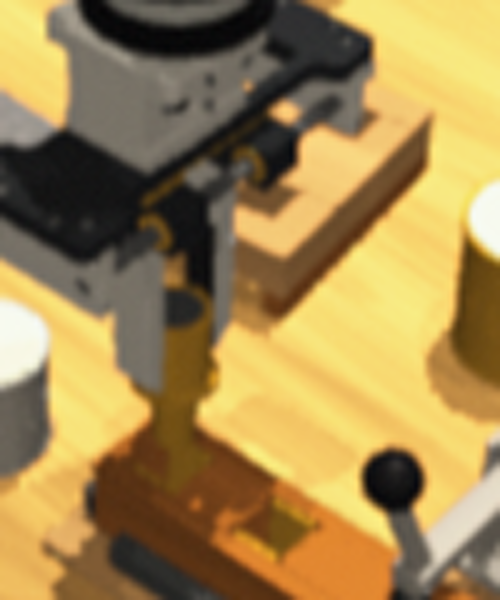

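The wrist picture shows the cup (320,300) in line with socket3's visible edge (318,243). The side crop shows it upright over the socket. Lowering.

Request:
{"name": "send_rows", "arguments": {
  "plan": [
    {"travel":[0,0,15],"delta_rot":[0,0,0],"fingers":1},
    {"travel":[0,0,12],"delta_rot":[0,0,0],"fingers":1},
    {"travel":[0,0,8],"delta_rot":[0,0,0],"fingers":1},
    {"travel":[0,0,5],"delta_rot":[0,0,0],"fingers":1},
    {"travel":[0,0,0],"delta_rot":[0,0,0],"fingers":1}
  ]
}}

```text
clock: 15.42
eef_pos: [446.2, -66.2, 91.3]
eef_rot: [-3.141, -0.0, 1.698]
wrist_force: [1.6, 1.4, -1.4]
finger_gap: 31.4
```

Request:
{"name": "send_rows", "arguments": {
  "plan": [
    {"travel":[0,0,0],"delta_rot":[0,0,0],"fingers":-0.3},
    {"travel":[0,0,0],"delta_rot":[0,0,0],"fingers":-0.3},
    {"travel":[0,0,0],"delta_rot":[0,0,0],"fingers":-0.3},
    {"travel":[0,0,-15],"delta_rot":[0,0,0],"fingers":-0.3},
    {"travel":[0,0,-35],"delta_rot":[0,0,0],"fingers":-0.3},
    {"travel":[0,0,-50],"delta_rot":[0,0,0],"fingers":-0.3},
    {"travel":[34.8,34.1,0],"delta_rot":[0,0,0],"fingers":-0.3},
    {"travel":[34.8,34.1,0],"delta_rot":[0,0,0],"fingers":-0.3},
    {"travel":[34.8,34.1,0],"delta_rot":[0,0,0],"fingers":-0.3},
    {"travel":[34.8,34.1,0],"delta_rot":[0,0,0],"fingers":-0.3},
    {"travel":[34.8,34.1,0],"delta_rot":[0,0,0],"fingers":-0.3},
    {"travel":[0,0,45],"delta_rot":[0,0,0],"fingers":-0.3},
    {"travel":[0,0,40],"delta_rot":[0,0,0],"fingers":-0.3},
    {"travel":[0,0,20],"delta_rot":[0,0,0],"fingers":-0.3},
    {"travel":[0,0,14],"delta_rot":[0,0,0],"fingers":-0.3},
    {"travel":[0,0,0],"delta_rot":[0,0,0],"fingers":-0.3},
    {"travel":[0,0,0],"delta_rot":[0,0,0],"fingers":1},
    {"travel":[0,0,0],"delta_rot":[0,0,0],"fingers":1},
    {"travel":[0,0,0],"delta_rot":[0,0,0],"fingers":1},
    {"travel":[0,0,0],"delta_rot":[0,0,0],"fingers":1}
  ]
}}

```text
clock: 17.92
eef_pos: [593.3, 128.1, 73.0]
eef_rot: [3.141, -0.0, 1.698]
wrist_force: [-0.0, 0.2, 3.8]
finger_gap: 31.6
```

```bash
python3 go.py
python3 - <<'E'
from look import *
c=look('x',['cup0'],'side',sv=False)
E
```

```text
17.93 [593.3 128.1  73. ] [ 3.1 -0.   1.7] [-0.   0.2  3.8] 31.6
A [593.5 128.1] [  -0.     0.3 -127. ]
B [671.  147.5] [   9.4   79.6 -127. ]
C [612.9  50.5] [ -79.5    9.6 -127. ]
s0 [ 480.3 -328. ] [-438.1 -169.9 -177.1]
s1 [ 472.6 -268.5] [-378.1 -170.  -177.1]
s2 [ 454.  -125.7] [-234.  -170.3 -177.1]
s3 [446.3 -66.2] [-174.  -170.4 -177.1]
17.975 [593.3 128.1  73. ] [ 3.1 -0.   1.7] [0.2 0.6 1.5 0.  1.1 0. ]
cup0 0.67 [447.9 -65.1  20.1] [324. 301.]
cup0 0.49 [671.  147.1   5.5] [334. 224.]
cup0 0.43 [590.1 131.2   6.8] [316. 238.]
```

Request:
{"name": "send_rows", "arguments": {
  "plan": [
    {"travel":[0,0,-20],"delta_rot":[0,0,0],"fingers":1},
    {"travel":[0,0,-50],"delta_rot":[0,0,0],"fingers":1},
    {"travel":[0,0,-50],"delta_rot":[0,0,0],"fingers":1},
    {"travel":[-39,-28.4,0],"delta_rot":[0,0,0],"fingers":1},
    {"travel":[-39,-28.4,0],"delta_rot":[0,0,0],"fingers":1},
    {"travel":[-39,-28.4,0],"delta_rot":[0,0,0],"fingers":1},
    {"travel":[-39,-28.4,0],"delta_rot":[0,0,0],"fingers":1},
    {"travel":[-39,-28.4,0],"delta_rot":[0,0,0],"fingers":1},
    {"travel":[-39,-28.3,0],"delta_rot":[0,0,0],"fingers":1},
    {"travel":[0,0,0],"delta_rot":[0,0,0],"fingers":1},
    {"travel":[0,0,35],"delta_rot":[0,0,0],"fingers":1},
    {"travel":[0,0,25],"delta_rot":[0,0,0],"fingers":1},
    {"travel":[0,0,15],"delta_rot":[0,0,0],"fingers":1},
    {"travel":[0,0,12],"delta_rot":[0,0,0],"fingers":1},
    {"travel":[0,0,8],"delta_rot":[0,0,0],"fingers":1},
    {"travel":[0,0,5],"delta_rot":[0,0,0],"fingers":1},
    {"travel":[0,0,0],"delta_rot":[0,0,0],"fingers":1}
  ]
}}

```text
clock: 20.15
eef_pos: [454.1, -125.7, 92.6]
eef_rot: [3.141, 0.0, 1.698]
wrist_force: [-0.1, 0.1, -2.5]
finger_gap: 31.8
```

```bash
python3 go.py
```

```text
20.15 [ 454.1 -125.7   92.6] [3.1 0.  1.7] [-0.1  0.1 -2.5] 31.8
A [593.5 128.1] [ 234.   170.6 -107.4]
B [671.  147.5] [ 243.4  249.9 -107.4]
C [612.9  50.5] [ 154.6  179.9 -107.4]
s0 [ 480.3 -328. ] [-204.     0.3 -157.4]
s1 [ 472.6 -268.5] [-144.     0.2 -157.4]
s2 [ 454.  -125.7] [  -0.    -0.  -157.4]
s3 [446.3 -66.2] [  60.    -0.1 -157.4]
```

Request:
{"name": "send_rows", "arguments": {
  "plan": [
    {"travel":[0,0,0],"delta_rot":[0,0,0],"fingers":-0.3},
    {"travel":[0,0,0],"delta_rot":[0,0,0],"fingers":-0.3},
    {"travel":[0,0,0],"delta_rot":[0,0,0],"fingers":-0.3},
    {"travel":[0,0,-15],"delta_rot":[0,0,0],"fingers":-0.3},
    {"travel":[0,0,-40],"delta_rot":[0,0,0],"fingers":-0.3},
    {"travel":[0,0,-45],"delta_rot":[0,0,0],"fingers":-0.3},
    {"travel":[40.6,41.7,0],"delta_rot":[0,0,0],"fingers":-0.3},
    {"travel":[40.6,41.7,0],"delta_rot":[0,0,0],"fingers":-0.3},
    {"travel":[40.6,41.7,0],"delta_rot":[0,0,0],"fingers":-0.3},
    {"travel":[40.6,41.6,0],"delta_rot":[0,0,0],"fingers":-0.3},
    {"travel":[40.5,41.6,0],"delta_rot":[0,0,0],"fingers":-0.3},
    {"travel":[40.5,41.6,0],"delta_rot":[0,0,0],"fingers":-0.3},
    {"travel":[0,0,45],"delta_rot":[0,0,0],"fingers":-0.3},
    {"travel":[0,0,40],"delta_rot":[0,0,0],"fingers":-0.3},
    {"travel":[0,0,20],"delta_rot":[0,0,0],"fingers":-0.3},
    {"travel":[0,0,14],"delta_rot":[0,0,0],"fingers":-0.3},
    {"travel":[0,0,0],"delta_rot":[0,0,0],"fingers":-0.3},
    {"travel":[0,0,0],"delta_rot":[0,0,0],"fingers":1},
    {"travel":[0,0,0],"delta_rot":[0,0,0],"fingers":1},
    {"travel":[0,0,0],"delta_rot":[0,0,0],"fingers":1}
  ]
}}

```text
clock: 22.65
eef_pos: [671.1, 147.5, 74.2]
eef_rot: [3.141, -0.0, 1.698]
wrist_force: [-0.1, 0.4, -0.2]
finger_gap: 34.9
```

```bash
python3 go.py
```

```text
22.65 [671.1 147.5  74.2] [ 3.1 -0.   1.7] [-0.1  0.4 -0.2] 34.9
A [593.5 128.1] [  -9.4  -79.4 -125.9]
B [671.  147.5] [  -0.    -0.  -125.8]
C [612.9  50.5] [ -88.8  -70.  -125.9]
s0 [ 480.3 -328. ] [-447.4 -249.5 -176. ]
s1 [ 472.6 -268.5] [-387.4 -249.6 -176. ]
s2 [ 454.  -125.7] [-243.4 -249.9 -176. ]
s3 [446.3 -66.2] [-183.4 -250.  -176. ]
```

Request:
{"name": "send_rows", "arguments": {
  "plan": [
    {"travel":[0,0,0],"delta_rot":[0,0,0],"fingers":1},
    {"travel":[0,0,0],"delta_rot":[0,0,0],"fingers":1},
    {"travel":[0,0,-20],"delta_rot":[0,0,0],"fingers":1},
    {"travel":[0,0,-50],"delta_rot":[0,0,0],"fingers":1},
    {"travel":[0,0,-60],"delta_rot":[0,0,0],"fingers":1},
    {"travel":[0,0,-50],"delta_rot":[0,0,0],"fingers":1},
    {"travel":[-44.8,-25,0],"delta_rot":[0,0,0],"fingers":1},
    {"travel":[-44.8,-25,0],"delta_rot":[0,0,0],"fingers":1},
    {"travel":[-44.8,-25,0],"delta_rot":[0,0,0],"fingers":1},
    {"travel":[-44.8,-25,0],"delta_rot":[0,0,0],"fingers":1},
    {"travel":[-44.8,-25,0],"delta_rot":[0,0,0],"fingers":1},
    {"travel":[-44.7,-24.9,0],"delta_rot":[0,0,0],"fingers":1},
    {"travel":[-44.7,-24.9,0],"delta_rot":[0,0,0],"fingers":1},
    {"travel":[-44.7,-24.9,0],"delta_rot":[0,0,0],"fingers":1},
    {"travel":[-44.7,-24.9,0],"delta_rot":[0,0,0],"fingers":1},
    {"travel":[-44.6,-24.9,0],"delta_rot":[0,0,0],"fingers":1},
    {"travel":[0,0,50],"delta_rot":[0,0,0],"fingers":1},
    {"travel":[0,0,50],"delta_rot":[0,0,0],"fingers":1},
    {"travel":[0,0,20],"delta_rot":[0,0,0],"fingers":1},
    {"travel":[0,0,0],"delta_rot":[0,0,0],"fingers":1}
  ]
}}

```text
clock: 25.15
eef_pos: [479.9, -327.7, 133.3]
eef_rot: [-3.14, -0.001, 1.698]
wrist_force: [0.4, -0.3, -0.8]
finger_gap: 31.7
```

```bash
python3 go.py
```

```text
25.15 [ 479.9 -327.7  133.3] [-3.1 -0.   1.7] [ 0.4 -0.3 -0.8] 31.7
A [593.5 128.1] [437.8 170.5 -66.4]
B [671.  147.5] [447.2 249.8 -66.5]
C [612.9  50.5] [358.3 179.9 -66.5]
s0 [ 480.3 -328. ] [  -0.2    0.2 -116.7]
s1 [ 472.6 -268.5] [  59.8    0.1 -116.6]
s2 [ 454.  -125.7] [ 203.8   -0.2 -116.5]
s3 [446.3 -66.2] [ 263.8   -0.3 -116.4]
```

Request:
{"name": "send_rows", "arguments": {
  "plan": [
    {"travel":[0,0,15],"delta_rot":[0,0,0],"fingers":1},
    {"travel":[0,0,12],"delta_rot":[0,0,0],"fingers":1},
    {"travel":[0,0,8],"delta_rot":[0,0,0],"fingers":1},
    {"travel":[0,0,5],"delta_rot":[0,0,0],"fingers":1},
    {"travel":[0,0,0],"delta_rot":[0,0,0],"fingers":1}
  ]
}}

```text
clock: 25.78
eef_pos: [480.2, -327.9, 93.3]
eef_rot: [-3.141, -0.0, 1.698]
wrist_force: [-0.1, 1.2, -1.1]
finger_gap: 32.1
```

Request:
{"name": "send_rows", "arguments": {
  "plan": [
    {"travel":[0,0,0],"delta_rot":[0,0,0],"fingers":-0.3},
    {"travel":[0,0,0],"delta_rot":[0,0,0],"fingers":-0.3},
    {"travel":[0,0,0],"delta_rot":[0,0,0],"fingers":-0.3},
    {"travel":[0,0,-15],"delta_rot":[0,0,0],"fingers":-0.3},
    {"travel":[0,0,-50],"delta_rot":[0,0,0],"fingers":-0.3},
    {"travel":[0,0,-50],"delta_rot":[0,0,0],"fingers":-0.3},
    {"travel":[0,0,-50],"delta_rot":[0,0,0],"fingers":-0.3},
    {"travel":[50,2,0],"delta_rot":[0,0,0],"fingers":-0.3},
    {"travel":[50,2,0],"delta_rot":[0,0,0],"fingers":-0.3},
    {"travel":[50,2,0],"delta_rot":[0,0,0],"fingers":-0.3},
    {"travel":[50,2,0],"delta_rot":[0,0,0],"fingers":-0.3},
    {"travel":[50,2,0],"delta_rot":[0,0,0],"fingers":-0.3},
    {"travel":[50,2,0],"delta_rot":[0,0,0],"fingers":-0.3},
    {"travel":[50,2,0],"delta_rot":[0,0,0],"fingers":-0.3},
    {"travel":[50,2,0],"delta_rot":[0,0,0],"fingers":-0.3},
    {"travel":[30,2,0],"delta_rot":[0,0,0],"fingers":-0.3},
    {"travel":[0,0,0],"delta_rot":[0,0,0],"fingers":-0.3}
  ]
}}

```text
clock: 27.9
eef_pos: [443.3, 102.2, 259.6]
eef_rot: [3.14, -0.0, 1.701]
wrist_force: [-0.9, 0.5, -0.5]
finger_gap: 60.8
```

```bash
cat > cups.py <<'E'
from look import *
from go import PT,NC,nx,ny
def cups(cam):
    c=shot(cam); P=cloud(c); ok=c['z_map']>0; x,y,z=P[...,0],P[...,1],P[...,2]
    for k in ['s0','s1','s2','s3']:
        m=ok&(np.hypot(x-PT[k][0],y-PT[k][1])<30)&(z>75)&(z<125)
        if m.sum()<15: print(cam,k,'none',m.sum()); continue
        t=np.percentile(P[m][:,2],97); q=P[m&(z>t-6)][:,:2]; mid=(q.max(0)+q.min(0))/2-NC
        print(cam,k,m.sum(),'top z',t,'nest xy',mid@nx,mid@ny,'span',np.ptp(q,axis=0))
    return c,P,ok
def mallet(cam):
    c=shot(cam); P=cloud(c); ok=c['z_map']>0; x,y,z=P[...,0],P[...,1],P[...,2]; k=c['color'].astype(int)
    b=(k.max(2)<70)&ok&(x>330)&(x<540)&(y>60)&(y<300)
    for lo,hi in ((38,49),(97,112)):
        m=(b if lo<50 else ok&(x>330)&(x<540)&(y>60)&(y<260))&(z>lo)&(z<hi)
        if m.sum()>10: 
            r=cv2.minAreaRect(P[m][:,:2].astype(np.float32)); print(cam,'mallet',lo,m.sum(),np.array(r[0]),np.array(r[1]))
    return c
E
python3 - <<'E'
from cups import *
for n in ['scene','side']: cups(n)
c=mallet('wrist'); print([ (round(d['confidence'],2),w(c,d['at'])) for d in tip_of('mallet','wrist')],[ (round(d['confidence'],2),w(c,d['at'])) for d in tip_of('pad','wrist')]); mallet('scene')
import go; s=manip.read_state(); print(s['eef_pos'],go.to((433.5,185.5),200))
E
```

```text
scene s0 254 top z 104.60180110725891 nest xy 0.23038444032083907 -131.47570602283957 span [34.1 32.3]
scene s1 none 0
scene s2 253 top z 104.4069984545133 nest xy 1.0686217080066842 72.23740489189224 span [32.7 33.8]
scene s3 255 top z 104.39193778601245 nest xy 0.3556831423270899 130.97728050327885 span [34.6 31.2]
side s0 333 top z 101.14082547098214 nest xy -0.3488132400490686 -132.33461951085226 span [33.7 33.6]
side s1 none 0
side s2 253 top z 101.58617213835275 nest xy -0.5211601774313913 70.65539958144205 span [33.  33.1]
side s3 229 top z 101.04703471186632 nest xy -0.6255263300037169 131.47135439963654 span [32.  35.8]
wrist mallet 97 765 [432.  187.1] [23.7 24.2]
[(0.9, array([437.2, 186.2,  -1.9])), (0.88, array([273.5, 203.1,   2.4]))] []
scene mallet 38 507 [439.8 139.3] [ 62.1 158.9]
scene mallet 97 132 [433.7 186.1] [23.7 26.1]
[443.6 100.1 258.7] [86.   0.7 58.7]
```

Request:
{"name": "send_rows", "arguments": {
  "plan": [
    {"travel":[43,0.2,0],"delta_rot":[0,0,0],"fingers":-0.3},
    {"travel":[43.5,0.2,0],"delta_rot":[0,0,0],"fingers":-0.3},
    {"travel":[0,0,40],"delta_rot":[0,0,0],"fingers":-0.3},
    {"travel":[0,0,40],"delta_rot":[0,0,0],"fingers":-0.3},
    {"travel":[0,0,40],"delta_rot":[0,0,0],"fingers":-0.3},
    {"travel":[0,0,40],"delta_rot":[0,0,0],"fingers":-0.3},
    {"travel":[0,0,20],"delta_rot":[0,0,0],"fingers":-0.3},
    {"travel":[0,0,12],"delta_rot":[0,0,0],"fingers":-0.3},
    {"travel":[0,0,0],"delta_rot":[0,0,0],"fingers":-0.3},
    {"travel":[0,0,0],"delta_rot":[0,0,0],"fingers":1},
    {"travel":[0,0,0],"delta_rot":[0,0,0],"fingers":1},
    {"travel":[0,0,0],"delta_rot":[0,0,0],"fingers":1},
    {"travel":[0,0,0],"delta_rot":[0,0,0],"fingers":1},
    {"travel":[0,0,0],"delta_rot":[0,0,0],"fingers":1},
    {"travel":[0,0,0],"delta_rot":[0,0,0],"fingers":1}
  ],
  "grip_force": 45
}}

```text
clock: 30.08
eef_pos: [432.9, 186.7, 66.7]
eef_rot: [3.141, -0.0, 1.698]
wrist_force: [-1.8, -1.1, 4.4]
finger_gap: 24.9
```

```bash
python3 go.py
```

```text
30.07 [432.9 186.7  66.7] [ 3.1 -0.   1.7] [-1.8 -1.1  4.4] 24.9
A [593.5 128.1] [ -78.6  151.8 -133.3]
B [671.  147.5] [ -69.2  231.2 -133.3]
C [612.9  50.5] [-158.   161.2 -133.3]
s0 [ 480.3 -328. ] [-516.6  -18.4 -183.3]
s1 [ 472.6 -268.5] [-456.6  -18.5 -183.3]
s2 [ 454.  -125.7] [-312.6  -18.8 -183.3]
s3 [446.3 -66.2] [-252.6  -18.9 -183.3]
```

Request:
{"name": "send_rows", "arguments": {
  "plan": [
    {"travel":[0,0,-20],"delta_rot":[0,0,0],"fingers":1},
    {"travel":[0,0,-50],"delta_rot":[0,0,0],"fingers":1},
    {"travel":[0,0,-50],"delta_rot":[0,0,0],"fingers":1},
    {"travel":[-42.1,-3.1,0],"delta_rot":[0,0,0],"fingers":1},
    {"travel":[-42.1,-3.1,0],"delta_rot":[0,0,0],"fingers":1},
    {"travel":[-42.1,-3.1,0],"delta_rot":[0,0,0],"fingers":1},
    {"travel":[-42.1,-3.2,0],"delta_rot":[0,0,0],"fingers":1},
    {"travel":[-42.1,-3.2,0],"delta_rot":[0,0,0],"fingers":1},
    {"travel":[-42.1,-3.2,0],"delta_rot":[0,0,0],"fingers":1},
    {"travel":[0,0,0],"delta_rot":[0,0,0],"fingers":1},
    {"travel":[0,0,10],"delta_rot":[0,0,0],"fingers":1},
    {"travel":[0,0,5],"delta_rot":[0,0,0],"fingers":1},
    {"travel":[0,0,3],"delta_rot":[0,0,0],"fingers":1},
    {"travel":[0,0,3],"delta_rot":[0,0,0],"fingers":1},
    {"travel":[0,0,2],"delta_rot":[0,0,0],"fingers":1},
    {"travel":[0,0,2],"delta_rot":[0,0,0],"fingers":1}
  ]
}}

```text
clock: 32.08
eef_pos: [446.5, -66.2, 162.0]
eef_rot: [3.141, 0.0, 1.698]
wrist_force: [-2.7, 1.9, 6.4]
finger_gap: 24.3
```

```bash
python3 go.py|egrep -v 'A|B|C'
```

```text
32.08 [446.5 -66.2 162. ] [3.1 0.  1.7] [-2.7  1.9  6.4] 24.3
s0 [ 480.3 -328. ] [-264.     0.3  -88. ]
s1 [ 472.6 -268.5] [-204.     0.2  -88. ]
s2 [ 454.  -125.7] [-60.  -0. -88.]
s3 [446.3 -66.2] [  0.   -0.1 -88. ]
```

Contact at about 162 mm. I press on slowly.

Request:
{"name": "send_rows", "arguments": {
  "plan": [
    {"travel":[0,0,1.5],"delta_rot":[0,0,0],"fingers":1},
    {"travel":[0,0,1.5],"delta_rot":[0,0,0],"fingers":1},
    {"travel":[0,0,1],"delta_rot":[0,0,0],"fingers":1},
    {"travel":[0,0,1],"delta_rot":[0,0,0],"fingers":1},
    {"travel":[0,0,0],"delta_rot":[0,0,0],"fingers":1}
  ]
}}

```text
clock: 32.7
eef_pos: [446.8, -66.1, 158.6]
eef_rot: [3.14, 0.0, 1.698]
wrist_force: [-9.0, 4.5, 24.2]
finger_gap: 24.5
```

Request:
{"name": "send_rows", "arguments": {
  "plan": [
    {"travel":[0,0,1],"delta_rot":[0,0,0],"fingers":1},
    {"travel":[0,0,0],"delta_rot":[0,0,0],"fingers":1}
  ]
}}

```text
clock: 32.95
eef_pos: [446.9, -66.2, 158.5]
eef_rot: [3.139, 0.001, 1.698]
wrist_force: [-12.8, 5.1, 37.3]
finger_gap: 24.3
```

Request:
{"name": "send_rows", "arguments": {
  "plan": [
    {"travel":[0,0,-10],"delta_rot":[0,0,0],"fingers":1},
    {"travel":[0,0,-14],"delta_rot":[0,0,0],"fingers":1},
    {"travel":[-30,0,0],"delta_rot":[0,0,0],"fingers":1},
    {"travel":[-30,0,0],"delta_rot":[0,0,0],"fingers":1},
    {"travel":[0,0,0],"delta_rot":[0,0,0],"fingers":1},
    {"travel":[0,0,8],"delta_rot":[0,0,0],"fingers":1},
    {"travel":[0,0,4],"delta_rot":[0,0,0],"fingers":1},
    {"travel":[0,0,3],"delta_rot":[0,0,0],"fingers":1},
    {"travel":[0,0,3],"delta_rot":[0,0,0],"fingers":1},
    {"travel":[0,0,2],"delta_rot":[0,0,0],"fingers":1},
    {"travel":[0,0,2],"delta_rot":[0,0,0],"fingers":1},
    {"travel":[0,0,1],"delta_rot":[0,0,0],"fingers":1},
    {"travel":[0,0,0],"delta_rot":[0,0,0],"fingers":1}
  ]
}}

```text
clock: 34.58
eef_pos: [454.3, -125.7, 158.5]
eef_rot: [3.14, 0.001, 1.698]
wrist_force: [-9.6, 3.5, 24.1]
finger_gap: 24.5
```

Request:
{"name": "send_rows", "arguments": {
  "plan": [
    {"travel":[0,0,1],"delta_rot":[0,0,0],"fingers":1},
    {"travel":[0,0,0],"delta_rot":[0,0,0],"fingers":1},
    {"travel":[0,0,-15],"delta_rot":[0,0,0],"fingers":1},
    {"travel":[0,0,-40],"delta_rot":[0,0,0],"fingers":1},
    {"travel":[0,0,-40],"delta_rot":[0,0,0],"fingers":1},
    {"travel":[-51,0,0],"delta_rot":[0,0,0],"fingers":1},
    {"travel":[-51,0.1,0],"delta_rot":[0,0,0],"fingers":1},
    {"travel":[-51,0.1,0],"delta_rot":[0,0,0],"fingers":1},
    {"travel":[-51,0.1,0],"delta_rot":[0,0,0],"fingers":1},
    {"travel":[0,0,40],"delta_rot":[0,0,0],"fingers":1},
    {"travel":[0,0,30],"delta_rot":[0,0,0],"fingers":1},
    {"travel":[0,0,6],"delta_rot":[0,0,0],"fingers":1},
    {"travel":[0,0,4],"delta_rot":[0,0,0],"fingers":1},
    {"travel":[0,0,4],"delta_rot":[0,0,0],"fingers":1},
    {"travel":[0,0,3],"delta_rot":[0,0,0],"fingers":1},
    {"travel":[0,0,3],"delta_rot":[0,0,0],"fingers":1},
    {"travel":[0,0,2],"delta_rot":[0,0,0],"fingers":1},
    {"travel":[0,0,2],"delta_rot":[0,0,0],"fingers":1},
    {"travel":[0,0,1],"delta_rot":[0,0,0],"fingers":1},
    {"travel":[0,0,0],"delta_rot":[0,0,0],"fingers":1}
  ]
}}

```text
clock: 37.08
eef_pos: [480.8, -328.6, 158.6]
eef_rot: [3.139, 0.003, 1.698]
wrist_force: [-3.7, 3.3, 22.0]
finger_gap: 24.7
```

Request:
{"name": "send_rows", "arguments": {
  "plan": [
    {"travel":[0,0,1],"delta_rot":[0,0,0],"fingers":1},
    {"travel":[0,0,0],"delta_rot":[0,0,0],"fingers":1},
    {"travel":[0,0,-15],"delta_rot":[0,0,0],"fingers":1},
    {"travel":[0,0,-40],"delta_rot":[0,0,0],"fingers":1},
    {"travel":[0,0,-45],"delta_rot":[0,0,0],"fingers":1},
    {"travel":[50,2,0],"delta_rot":[0,0,0],"fingers":1},
    {"travel":[50,2,0],"delta_rot":[0,0,0],"fingers":1},
    {"travel":[50,2,0],"delta_rot":[0,0,0],"fingers":1},
    {"travel":[50,2,0],"delta_rot":[0,0,0],"fingers":1},
    {"travel":[50,2,0],"delta_rot":[0,0,0],"fingers":1},
    {"travel":[50,2,0],"delta_rot":[0,0,0],"fingers":1},
    {"travel":[50,2,0],"delta_rot":[0,0,0],"fingers":1},
    {"travel":[50,2,0],"delta_rot":[0,0,0],"fingers":1},
    {"travel":[50,2,0],"delta_rot":[0,0,0],"fingers":1},
    {"travel":[0,0,0],"delta_rot":[0,0,0],"fingers":1}
  ]
}}

```text
clock: 38.95
eef_pos: [440.1, 123.0, 254.5]
eef_rot: [-3.141, -0.0, 1.702]
wrist_force: [-0.4, -0.5, -3.9]
finger_gap: 24.6
```

Run:
```python
from cups import *
import go
c,P,ok=cups('scene'); 
print([ (round(d['confidence'],2),w(c,d['at'])) for d in tip_of('pad','scene')])
c,P,ok=cups('side'); save(c,'s4',(290,240,470,400),4)
print([ (round(d['confidence'],2),w(c,d['at'])) for d in tip_of('pad','side')])
s=manip.read_state(); print(s['eef_pos'],s['wrist_force'],go.to((436,186),67))
```

```text
scene s0 219 top z 95.70948748185855 nest xy 0.29227328214659576 -131.99718424782643 span [34.  32.7]
scene s1 none 0
scene s2 219 top z 96.36451027939738 nest xy 0.9694643104722966 71.4478759934352 span [32.9 32.4]
scene s3 222 top z 96.12136060744562 nest xy 0.4662074319555991 131.32984575443962 span [34.7 32. ]
[(0.97, array([438.9, 185.1,   2. ]))]
side s0 275 top z 93.25737541396585 nest xy -1.2398479373123605 -132.44710502899756 span [31.5 32. ]
side s1 none 0
side s2 211 top z 93.93275468241004 nest xy -0.0421080793156292 70.82908652383577 span [34.4 32.4]
side s3 192 top z 93.40739697311473 nest xy 0.0708594046713347 129.67223778523024 span [33.4 33. ]
[(0.64, array([437.9, 185.3,   1.1]))]
[440.9 119.7 254.5] [-0.  -1.2 -4.1] [ 66.4   3.6 187.5]
```

View pics/s4.png

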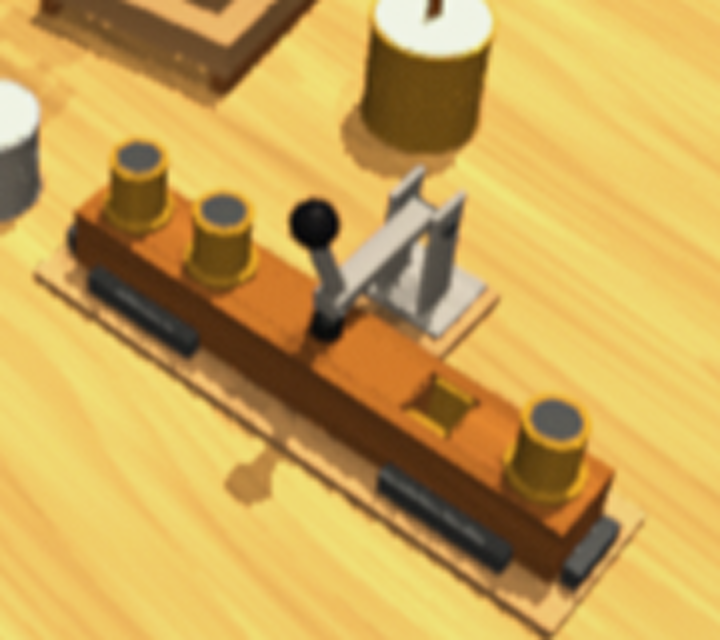

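All three cups stand with their collars on the wood at s4 (137,180), (222,235) and (550,445), with the clamp shut. Tops dropped about 8 mm and the stop was rigid at the same height each time. Setting the mallet back on its pad.

Request:
{"name": "send_rows", "arguments": {
  "plan": [
    {"travel":[33,2.8,0],"delta_rot":[0,0,0],"fingers":1},
    {"travel":[33,2.7,0],"delta_rot":[0,0,0],"fingers":1},
    {"travel":[0,0,50],"delta_rot":[0,0,0],"fingers":1},
    {"travel":[0,0,50],"delta_rot":[0,0,0],"fingers":1},
    {"travel":[0,0,50],"delta_rot":[0,0,0],"fingers":1},
    {"travel":[0,0,20],"delta_rot":[0,0,0],"fingers":1},
    {"travel":[0,0,10],"delta_rot":[0,0,0],"fingers":1},
    {"travel":[0,0,5],"delta_rot":[0,0,0],"fingers":1},
    {"travel":[0,0,2.5],"delta_rot":[0,0,0],"fingers":1},
    {"travel":[0,0,0],"delta_rot":[0,0,0],"fingers":1}
  ]
}}

```text
clock: 40.4
eef_pos: [438.1, 186.7, 67.5]
eef_rot: [3.141, -0.0, 1.698]
wrist_force: [0.6, 0.3, -3.8]
finger_gap: 24.6
```

Request:
{"name": "send_rows", "arguments": {
  "plan": [
    {"travel":[0,0,1.2],"delta_rot":[0,0,0],"fingers":1},
    {"travel":[0,0,0],"delta_rot":[0,0,0],"fingers":1},
    {"travel":[0,0,0],"delta_rot":[0,0,0],"fingers":-0.3},
    {"travel":[0,0,0],"delta_rot":[0,0,0],"fingers":-0.3},
    {"travel":[0,0,0],"delta_rot":[0,0,0],"fingers":-0.3},
    {"travel":[0,0,-10],"delta_rot":[0,0,0],"fingers":-0.3},
    {"travel":[0,0,-40],"delta_rot":[0,0,0],"fingers":-0.3},
    {"travel":[0,0,-50],"delta_rot":[0,0,0],"fingers":-0.3},
    {"travel":[0,0,-50],"delta_rot":[0,0,0],"fingers":-0.3},
    {"travel":[0,0,-50],"delta_rot":[0,0,0],"fingers":-0.3},
    {"travel":[-48,-5.7,0],"delta_rot":[0,0,0],"fingers":-0.3},
    {"travel":[-48,-5.7,0],"delta_rot":[0,0,0],"fingers":-0.3},
    {"travel":[-48,-5.7,0],"delta_rot":[0,0,0],"fingers":-0.3},
    {"travel":[-48,-5.7,0],"delta_rot":[0,0,0],"fingers":-0.3},
    {"travel":[-48,-5.7,0],"delta_rot":[0,0,0],"fingers":-0.3},
    {"travel":[-48,-5.7,0],"delta_rot":[0,0,0],"fingers":-0.3},
    {"travel":[-48,-5.7,0],"delta_rot":[0,0,0],"fingers":-0.3},
    {"travel":[-48,-5.7,0],"delta_rot":[0,0,0],"fingers":-0.3}
  ]
}}

```text
clock: 42.65
eef_pos: [441.1, -201.5, 266.7]
eef_rot: [3.141, 0.0, 1.698]
wrist_force: [-0.4, -0.1, 0.1]
finger_gap: 61.0
```

Request:
{"name": "send_rows", "arguments": {
  "plan": [
    {"travel":[0,0,0],"delta_rot":[0,0,10],"fingers":-0.3},
    {"travel":[0,0,0],"delta_rot":[0,0,10],"fingers":-0.3},
    {"travel":[0,0,0],"delta_rot":[0,0,10],"fingers":-0.3},
    {"travel":[0,0,0],"delta_rot":[0,0,10],"fingers":-0.3},
    {"travel":[0,0,0],"delta_rot":[0,0,10],"fingers":-0.3},
    {"travel":[0,0,0],"delta_rot":[0,0,10],"fingers":-0.3},
    {"travel":[0,0,0],"delta_rot":[0,0,10],"fingers":-0.3},
    {"travel":[0,0,0],"delta_rot":[0,0,10],"fingers":-0.3},
    {"travel":[0,0,0],"delta_rot":[0,0,10],"fingers":-0.3},
    {"travel":[0,0,0],"delta_rot":[0,0,0],"fingers":-0.3},
    {"travel":[0,0,0],"delta_rot":[0,0,0],"fingers":-0.3}
  ]
}}

```text
clock: 44.02
eef_pos: [441.4, -199.9, 266.2]
eef_rot: [3.141, -0.0, 0.131]
wrist_force: [0.0, 0.6, -0.9]
finger_gap: 61.1
```

Run:
```python
from cups import *
import go
s=manip.read_state(); print(s['eef_pos'],s['eef_rot'],s['wrist_force'],go.to((442.3,-199.8),150.5))
mallet('scene')
```

```text
[ 441.4 -199.9  266.2] [ 3.1 -0.   0.1] [ 0.   0.6 -0.9] [  0.9  -0.  115.7]
scene mallet 38 459 [402.8 133.7] [ 64.7 140.5]
scene mallet 97 122 [397.1 171.1] [23.9 23.4]
```

The mallet has been knocked to about (397,171), so I will put it back later. Now opening the clamp.

Request:
{"name": "send_rows", "arguments": {
  "plan": [
    {"travel":[0.9,0,40],"delta_rot":[0,0,0],"fingers":-0.3},
    {"travel":[0,0,40],"delta_rot":[0,0,0],"fingers":-0.3},
    {"travel":[0,0,25],"delta_rot":[0,0,0],"fingers":-0.3},
    {"travel":[0,0,10.5],"delta_rot":[0,0,0],"fingers":-0.3},
    {"travel":[0,0,0],"delta_rot":[0,0,0],"fingers":-0.3},
    {"travel":[0,0,0],"delta_rot":[0,0,0],"fingers":1},
    {"travel":[0,0,0],"delta_rot":[0,0,0],"fingers":1},
    {"travel":[0,0,0],"delta_rot":[0,0,0],"fingers":1},
    {"travel":[0,0,0],"delta_rot":[0,0,0],"fingers":1},
    {"travel":[0,0,0],"delta_rot":[0,0,0],"fingers":1}
  ],
  "grip_force": 15
}}

```text
clock: 45.32
eef_pos: [442.4, -200.0, 150.6]
eef_rot: [3.141, -0.0, 0.127]
wrist_force: [0.2, -1.7, 0.7]
finger_gap: 25.0
```

Request:
{"name": "send_rows", "arguments": {
  "plan": [
    {"travel":[8,0,-10.3],"delta_rot":[0,0,0],"fingers":1},
    {"travel":[9,0,-9.4],"delta_rot":[0,0,0],"fingers":1},
    {"travel":[9.9,0,-8.5],"delta_rot":[0,0,0],"fingers":1},
    {"travel":[10.7,0,-7.4],"delta_rot":[0,0,0],"fingers":1},
    {"travel":[11.3,0,-6.3],"delta_rot":[0,0,0],"fingers":1},
    {"travel":[11.9,0,-5.2],"delta_rot":[0,0,0],"fingers":1},
    {"travel":[12.4,0,-4],"delta_rot":[0,0,0],"fingers":1},
    {"travel":[12.7,0,-2.7],"delta_rot":[0,0,0],"fingers":1},
    {"travel":[12.9,0,-1.4],"delta_rot":[0,0,0],"fingers":1},
    {"travel":[13,0,-0.1],"delta_rot":[0,0,0],"fingers":1},
    {"travel":[12.9,0,1.2],"delta_rot":[0,0,0],"fingers":1},
    {"travel":[12.8,0,2.5],"delta_rot":[0,0,0],"fingers":1},
    {"travel":[12.5,0,3.7],"delta_rot":[0,0,0],"fingers":1},
    {"travel":[12,0,4.9],"delta_rot":[0,0,0],"fingers":1},
    {"travel":[11.5,0,6.1],"delta_rot":[0,0,0],"fingers":1},
    {"travel":[10.8,0,7.2],"delta_rot":[0,0,0],"fingers":1},
    {"travel":[10,0,8.3],"delta_rot":[0,0,0],"fingers":1},
    {"travel":[7,0,7],"delta_rot":[0,0,0],"fingers":1},
    {"travel":[0,0,0],"delta_rot":[0,0,0],"fingers":1}
  ]
}}

```text
clock: 47.7
eef_pos: [643.3, -174.4, 164.5]
eef_rot: [3.141, -0.002, 0.128]
wrist_force: [4.3, -6.1, 1.4]
finger_gap: 25.0
```

Request:
{"name": "send_rows", "arguments": {
  "plan": [
    {"travel":[0,0,0],"delta_rot":[0,0,0],"fingers":-0.3},
    {"travel":[0,0,0],"delta_rot":[0,0,0],"fingers":-0.3},
    {"travel":[0,0,0],"delta_rot":[0,0,0],"fingers":-0.3},
    {"travel":[0,0,-40],"delta_rot":[0,0,0],"fingers":-0.3},
    {"travel":[0,0,-50],"delta_rot":[0,0,0],"fingers":-0.3},
    {"travel":[0,0,-50],"delta_rot":[0,0,0],"fingers":-0.3},
    {"travel":[-50,0,-20],"delta_rot":[0,0,0],"fingers":-0.3},
    {"travel":[-50,0,-20],"delta_rot":[0,0,0],"fingers":-0.3},
    {"travel":[-50,0,0],"delta_rot":[0,0,0],"fingers":-0.3},
    {"travel":[-30,0,0],"delta_rot":[0,0,0],"fingers":-0.3},
    {"travel":[0,0,0],"delta_rot":[0,0,0],"fingers":-0.3},
    {"travel":[0,0,0],"delta_rot":[0,0,0],"fingers":-0.3}
  ]
}}

```text
clock: 49.2
eef_pos: [464.0, -197.0, 344.8]
eef_rot: [-3.141, -0.0, 0.127]
wrist_force: [1.0, -0.3, -0.1]
finger_gap: 61.2
```

Run:
```python
from cups import *
import go
s=manip.read_state(); print(s['eef_pos'],s['eef_rot'])
for n in ['wrist','side','scene']:
    c=shot(n);P=cloud(c);ok=c['z_map']>0
    if n=='side': save(c,'s5',(330,180,480,300),5)
    q=P[...,:2]-NC; X=q@nx;Y=q@ny;Z=P[...,2]
    for lo in range(60,190,10):
        m=ok&(Z>lo)&(Z<lo+10)&(X>45)&(X<215)&(abs(Y)<42)
        if m.sum()>3: print(n,lo,m.sum(),'x',np.percentile(X[m],[3,97]),'y',np.percentile(Y[m],[3,97]))
```

```text
[ 464.  -197.   344.8] [-3.1 -0.   0.1]
wrist 70 79 x [74.9 90.6] y [-18.4  19.2]
wrist 80 257 x [72.3 99.2] y [-16.4  17.9]
wrist 90 52 x [74.4 99.2] y [-14.7  15.5]
wrist 140 17 x [93.7 95.2] y [-7.   7.9]
wrist 150 319 x [ 80.1 151.6] y [-6.2  7.3]
wrist 160 1642 x [ 83.  180.4] y [-9.4 10.2]
wrist 170 433 x [ 84.6 183.5] y [-8.3  8.5]
side 60 34 x [70.5 86. ] y [-17.5  13.8]
side 70 62 x [70.5 98.1] y [-19.3  12.8]
side 80 104 x [70.4 97.4] y [-16.8  14.5]
side 90 41 x [78.3 93.5] y [-9.2 11. ]
side 100 37 x [83.1 94.4] y [-9.   5.3]
side 110 34 x [85.5 98.6] y [-8.9  5.8]
side 120 37 x [ 86.6 101.3] y [-8.2  6.2]
side 130 41 x [ 91.1 103.2] y [-8.8  6.2]
side 140 19 x [ 93.2 104.4] y [-9.1 -0.9]
side 150 101 x [ 79.8 175.4] y [-11.6   4.8]
side 160 193 x [ 81.9 181.8] y [-12.3   7.8]
side 170 38 x [ 83.8 187.7] y [-10.1   5.3]
scene 60 20 x [ 81. 102.] y [-13.9  16.5]
scene 70 34 x [ 73.8 101.6] y [-13.5  19. ]
scene 80 70 x [ 75.7 100.8] y [-13.6  18.2]
scene 90 42 x [ 76.9 100.6] y [-13.6  16. ]
scene 100 16 x [86.5 99.7] y [-4.9  7.8]
scene 110 18 x [ 89.6 102.5] y [-3.9  8.4]
scene 120 14 x [ 91.5 104.2] y [-2.5  8.1]
scene 130 14 x [ 94.8 106.7] y [2.  7.9]
scene 140 11 x [ 96.6 108.6] y [5.6 8.1]
scene 150 70 x [ 97.5 189. ] y [-5.8  8. ]
scene 160 296 x [ 87.1 193.2] y [-8.3 10.1]
scene 170 93 x [ 84.9 192.5] y [-7.6  8.4]
```

View pics/s5.png

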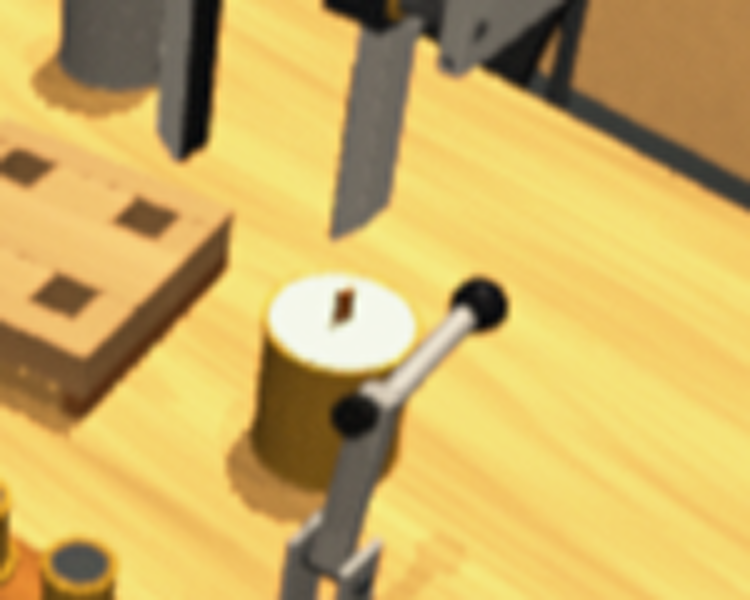

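The picture shows the clamp standing open, with the foot at (355,412). Its foot would meet the wide gripper body over the beam's centre (x = 80 mm, |y| < 10 mm). So I grip at nest y ≈ +32 with the tool leaned 15° along the beam.

Request:
{"name": "send_rows", "arguments": {
  "plan": [
    {"travel":[0,0,0],"delta_rot":[0,0,-10],"fingers":-0.53},
    {"travel":[0,0,0],"delta_rot":[0,0,-10],"fingers":-0.53},
    {"travel":[0,0,0],"delta_rot":[0,0,-10],"fingers":-0.53},
    {"travel":[0,0,0],"delta_rot":[0,0,-10],"fingers":-0.53},
    {"travel":[0,0,0],"delta_rot":[0,0,-10],"fingers":-0.53},
    {"travel":[0,0,0],"delta_rot":[0,0,-10],"fingers":-0.53},
    {"travel":[0,0,0],"delta_rot":[0,0,-10],"fingers":-0.53},
    {"travel":[0,0,0],"delta_rot":[0,0,-10],"fingers":-0.53},
    {"travel":[0,0,0],"delta_rot":[0,0,-10],"fingers":-0.53},
    {"travel":[0,0,0],"delta_rot":[0,-7.5,0],"fingers":-0.53},
    {"travel":[0,0,0],"delta_rot":[0,-7.5,0],"fingers":-0.53},
    {"travel":[0,0,0],"delta_rot":[0,0,0],"fingers":-0.53},
    {"travel":[0,0,0],"delta_rot":[0,0,0],"fingers":-0.53}
  ]
}}

```text
clock: 50.98
eef_pos: [463.8, -197.0, 344.6]
eef_rot: [-3.141, 0.259, 1.699]
wrist_force: [0.2, -0.9, -0.0]
finger_gap: 71.7
```

Run:
```python
from cups import *
import go
s=manip.read_state(); print(s['eef_pos'],np.round(s['eef_rot'],3),s['joints'])
T=T_tool(); print('tool z in nest', T[:2,2]@nx,T[:2,2]@ny,T[2,2],'tool y',T[:2,1]@nx,T[:2,1]@ny,T[2,1])
print(go.to(NC+32*ny,37))
c,P,ok=cups('side')
q=P[...,:2]-NC; X=q@nx;Y=q@ny;Z=P[...,2]
m=ok&(abs(Z-52)<4)&(abs(X)<45)&(abs(Y)<200); m=cv2.morphologyEx(m.astype(np.uint8),cv2.MORPH_OPEN,np.ones((3,3)))>0
print(cv2.minAreaRect(np.c_[X[m],Y[m]].astype(np.float32)))
```

```text
[ 463.8 -197.   344.6] [-3.1  0.3  1.7] [-0.4  0.1  1.5 -0.2  1.4 -0.5]
tool z in nest -0.0006639753482185319 -0.25629295523553514 -0.9666009060127104 tool y 1.0000280637140835 -0.0014528441823294705 -0.0003016997404504118
[109.7  -0.4 289.1]
side s0 275 top z 93.11292119789455 nest xy -1.3743640100044836 -132.9186935045283 span [32.6 33.1]
side s1 none 0
side s2 208 top z 93.65165166760838 nest xy 0.4717002004511961 70.86602481375702 span [32.6 32.8]
side s3 192 top z 93.4060009118685 nest xy -0.2178692410018207 131.34926331025866 span [34.6 33.7]
((-0.8300457000732422, -0.634521484375), (315.3974914550781, 53.04486846923828), 89.7770004272461)
```

Request:
{"name": "send_rows", "arguments": {
  "plan": [
    {"travel":[55,-0.2,0],"delta_rot":[0,0,0],"fingers":-0.53},
    {"travel":[54.7,-0.2,0],"delta_rot":[0,0,0],"fingers":-0.53},
    {"travel":[0,0,45],"delta_rot":[0,0,0],"fingers":-0.53},
    {"travel":[0,0,45],"delta_rot":[0,0,0],"fingers":-0.53},
    {"travel":[0,0,45],"delta_rot":[0,0,0],"fingers":-0.53},
    {"travel":[0,0,45],"delta_rot":[0,0,0],"fingers":-0.53},
    {"travel":[0,0,40],"delta_rot":[0,0,0],"fingers":-0.53},
    {"travel":[0,0,25],"delta_rot":[0,0,0],"fingers":-0.53},
    {"travel":[0,0,0],"delta_rot":[0,0,0],"fingers":-0.53}
  ]
}}

```text
clock: 52.15
eef_pos: [456.9, -155.5, 78.3]
eef_rot: [-3.138, 0.26, 1.697]
wrist_force: [1.4, 0.3, 0.3]
finger_gap: 71.9
```

Run:
```python
from cups import *
import go
s=manip.read_state(); print(s['eef_pos'],s['wrist_force'],go.to(NC+32*ny,37))
c=shot('side'); save(c,'s6',(290,200,470,380),3.3)
```

```text
[ 456.9 -155.5   78.3] [1.4 0.3 0.3] [ 0.9  1.2 42.5]
```

View pics/s6.png

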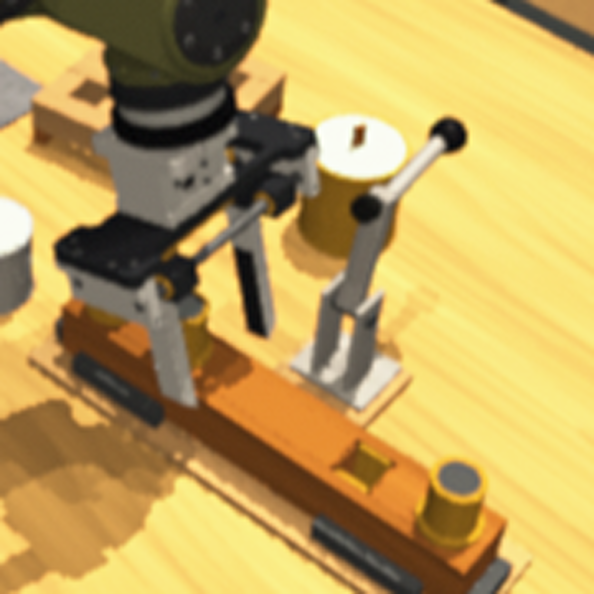

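The picture shows the fingers straddling the beam, with the body clear of the clamp foot at (368,205). Lowering and gripping.

Request:
{"name": "send_rows", "arguments": {
  "plan": [
    {"travel":[0.9,1.2,15],"delta_rot":[0,0,0],"fingers":-0.53},
    {"travel":[0,0,15],"delta_rot":[0,0,0],"fingers":-0.53},
    {"travel":[0,0,10],"delta_rot":[0,0,0],"fingers":-0.53},
    {"travel":[0,0,0],"delta_rot":[0,0,0],"fingers":-0.53},
    {"travel":[0,0,0],"delta_rot":[0,0,0],"fingers":1},
    {"travel":[0,0,0],"delta_rot":[0,0,0],"fingers":1},
    {"travel":[0,0,0],"delta_rot":[0,0,0],"fingers":1},
    {"travel":[0,0,0],"delta_rot":[0,0,0],"fingers":1},
    {"travel":[0,0,0],"delta_rot":[0,0,0],"fingers":1},
    {"travel":[0,0,0],"delta_rot":[0,0,0],"fingers":1}
  ],
  "grip_force": 60
}}

```text
clock: 53.45
eef_pos: [460.0, -164.2, 41.1]
eef_rot: [-3.141, 0.262, 1.698]
wrist_force: [-3.3, 1.4, 6.0]
finger_gap: 49.5
```

Run:
```python
from cups import *
s=manip.read_state(); print(s['eef_pos'],s['wrist_force'],s['finger_gap']); T=T_tool(); print('up 10 in tool',T[:3,:3].T@[0,0,10], '-nx*10',T[:3,:3].T@np.r_[-10*nx,0])
```

```text
[ 460.  -164.2   41.1] [-3.3  1.4  6. ] 49.47738376416606
up 10 in tool [-2.6 -0.  -9.7] -nx*10 [ -0. -10.   0.]
```

Request:
{"name": "send_rows", "arguments": {
  "plan": [
    {"travel":[-1.3,0,-4.9],"delta_rot":[0,0,0],"fingers":1},
    {"travel":[-1.3,0,-4.9],"delta_rot":[0,0,0],"fingers":1},
    {"travel":[-2.6,0,-9.7],"delta_rot":[0,0,0],"fingers":1},
    {"travel":[-0.8,0,-2.9],"delta_rot":[0,0,0],"fingers":1},
    {"travel":[0,0,0],"delta_rot":[0,0,0],"fingers":1}
  ]
}}

```text
clock: 54.08
eef_pos: [460.1, -164.3, 64.3]
eef_rot: [3.141, 0.262, 1.698]
wrist_force: [0.4, 0.5, -7.5]
finger_gap: 49.8
```

Run:
```python
from cups import *
s=manip.read_state(); print(s['eef_pos'],s['wrist_force'],s['finger_gap'])
c,P,ok=cups('side')
q=P[...,:2]-NC; X=q@nx;Y=q@ny;Z=P[...,2]
for a,b in((-155,-100),(-60,0),(95,115)):
    m=ok&(abs(X)<20)&(Y>a)&(Y<b)&(Z>50)&(Z<95); print(a,b,np.percentile(Z[m],[10,30,50]),m.sum())
```

```text
[ 460.1 -164.3   64.3] [ 0.4  0.5 -7.5] 49.84145572893306
side s0 503 top z 115.85704096679045 nest xy -0.20131063144894823 -132.15196650576982 span [33.6 32.6]
side s1 60 top z 77.10882772178431 nest xy -1.5388011005354352 -72.7750369163433 span [49.8 56.4]
side s2 35 top z 93.03531256873003 nest xy 1.7600037533868105 55.15903804709639 span [5.9 0.9]
side s3 72 top z 116.50257201210114 nest xy 0.33697487098246154 137.4047584501251 span [28.2 21.6]
-155 -100 [72.3 73.7 75.3] 370
-60 0 [71.6 73.  73.8] 470Traceback (most recent call last):
  File "<stdin>", line 6, in <module>
    return _quantile_unchecked(
        a, q, axis, out, overwrite_input, method, keepdims, weights)
    return _ureduce(a,
                    func=_quantile_ureduce_func,
    ...<5 lines>...
                    overwrite_input=overwrite_input,
                    method=method)
    r = func(a, **kwargs)
    result = _quantile(arr,
                       quantiles=q,
    ...<2 lines>...
                       out=out,
                       weights=wgt)
    slices_having_nans = np.isnan(arr[-1, ...])
                                  ~~~^^^^^^^^^
IndexError: index -1 is out of bounds for axis 0 with size 0
```

Request:
{"name": "send_rows", "arguments": {
  "plan": [
    {"travel":[0,-25,0],"delta_rot":[0,0,0],"fingers":1},
    {"travel":[0,-25,0],"delta_rot":[0,0,0],"fingers":1},
    {"travel":[-9.1,0,-34],"delta_rot":[0,0,0],"fingers":1},
    {"travel":[-9.1,0,-34],"delta_rot":[0,0,0],"fingers":1},
    {"travel":[-9.1,0,-34],"delta_rot":[0,0,0],"fingers":1},
    {"travel":[-9.1,0,-34],"delta_rot":[0,0,0],"fingers":1},
    {"travel":[38.2,13.7,-10.1],"delta_rot":[0,0,0],"fingers":1},
    {"travel":[38.2,13.7,-10.1],"delta_rot":[0,0,0],"fingers":1},
    {"travel":[38.2,13.7,-10.1],"delta_rot":[0,0,0],"fingers":1},
    {"travel":[38.2,13.7,-10.1],"delta_rot":[0,0,0],"fingers":1},
    {"travel":[38.2,13.7,-10.1],"delta_rot":[0,0,0],"fingers":1},
    {"travel":[38.2,13.7,-10.1],"delta_rot":[0,0,0],"fingers":1},
    {"travel":[38.2,13.7,-10.1],"delta_rot":[0,0,0],"fingers":1},
    {"travel":[38.2,13.7,-10.1],"delta_rot":[0,0,0],"fingers":1},
    {"travel":[38.2,13.7,-10.1],"delta_rot":[0,0,0],"fingers":1},
    {"travel":[38.2,13.7,-10.1],"delta_rot":[0,0,0],"fingers":1},
    {"travel":[38.2,13.7,-10.1],"delta_rot":[0,0,0],"fingers":1},
    {"travel":[38.2,13.7,-10.1],"delta_rot":[0,0,0],"fingers":1},
    {"travel":[38.2,13.7,-10.1],"delta_rot":[0,0,0],"fingers":1},
    {"travel":[38.2,13.7,-10.1],"delta_rot":[0.8,0,3],"fingers":1}
  ]
}}

```text
clock: 56.62
eef_pos: [530.4, 403.9, 202.3]
eef_rot: [-3.141, 0.262, 1.643]
wrist_force: [1.5, -0.2, -6.7]
finger_gap: 49.6
```

Run:
```python
from cups import *
import go
s=manip.read_state(); print(s['clock'],s['eef_pos'],np.round(s['eef_rot'],3),s['wrist_force'],s['finger_gap'])
print(go.to((529.1,403.5),100), 'down10',T_tool()[:3,:3].T@[0,0,-10])
c=shot('scene'); P=cloud(c); k=c['color'].astype(int); x,y,z=np.moveaxis(P,-1,0); ok=c['z_map']>0
m=ok&(abs(z-4)<4)&(np.ptp(k,axis=2)<25)&(k.sum(2)<400)&(x>440)&(x<640)&(y>150)&(y<600); m=cv2.morphologyEx(m.astype(np.uint8),cv2.MORPH_OPEN,np.ones((5,5)))>0
print(m.sum(),cv2.minAreaRect(P[m][:,:2].astype(np.float32)))
save(c,'sc7',(300,140,640,440),2)
```

```text
56.625 [530.4 403.9 202.3] [-3.1  0.3  1.6] [ 1.5 -0.2 -6.7] 49.61913114551826
[26.2 -1.3 98.8] down10 [2.6 0.  9.7]
5301 ((532.041259765625, 370.9332580566406), (118.10543060302734, 377.7409973144531), 3.3547275066375732)
```

View pics/sc7.png

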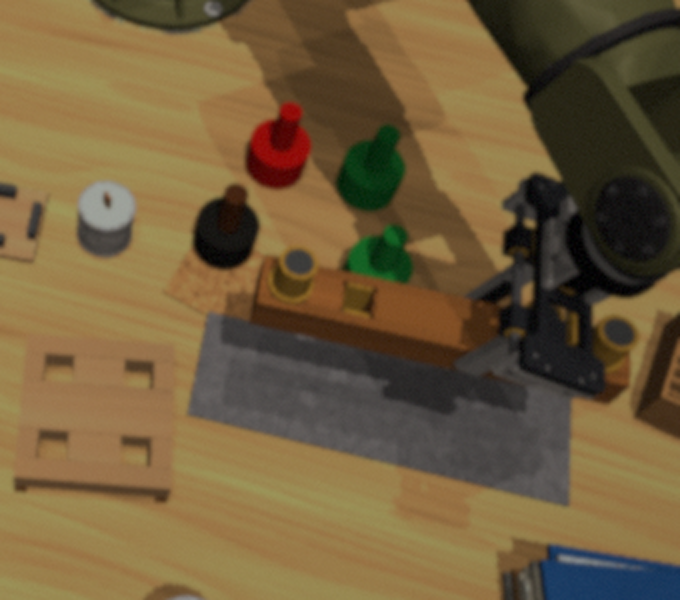

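The scene crop shows the beam with its three cups hanging level above the mat, with the right-hand wooden box clear. Lowering.

Request:
{"name": "send_rows", "arguments": {
  "plan": [
    {"travel":[9.1,-1,34],"delta_rot":[0,0,0],"fingers":1},
    {"travel":[9.1,0,34],"delta_rot":[0,0,0],"fingers":1},
    {"travel":[9.1,0,34],"delta_rot":[0,0,0],"fingers":1},
    {"travel":[6.5,0,24.3],"delta_rot":[0,0,0],"fingers":1},
    {"travel":[3.9,0,14.6],"delta_rot":[0,0,0],"fingers":1},
    {"travel":[2.6,0,9.7],"delta_rot":[0,0,0],"fingers":1},
    {"travel":[1.8,0,6.8],"delta_rot":[0,0,0],"fingers":1},
    {"travel":[0,0,0],"delta_rot":[0,0,0],"fingers":1},
    {"travel":[0.4,0,1.5],"delta_rot":[0,0,0],"fingers":1},
    {"travel":[0,0,0],"delta_rot":[0,0,0],"fingers":1}
  ]
}}

```text
clock: 57.92
eef_pos: [529.5, 402.5, 38.9]
eef_rot: [3.141, 0.261, 1.644]
wrist_force: [0.6, 0.2, -7.7]
finger_gap: 49.6
```

Request:
{"name": "send_rows", "arguments": {
  "plan": [
    {"travel":[0.3,0,1],"delta_rot":[0,0,0],"fingers":1},
    {"travel":[0.2,0,0.7],"delta_rot":[0,0,0],"fingers":1},
    {"travel":[0,0,0],"delta_rot":[0,0,0],"fingers":1}
  ]
}}

```text
clock: 58.3
eef_pos: [529.5, 402.5, 37.2]
eef_rot: [3.141, 0.262, 1.644]
wrist_force: [-1.3, 0.5, -0.8]
finger_gap: 49.7
```

Request:
{"name": "send_rows", "arguments": {
  "plan": [
    {"travel":[0,0,0],"delta_rot":[0,0,0],"fingers":-0.53},
    {"travel":[0,0,0],"delta_rot":[0,0,0],"fingers":-0.53},
    {"travel":[0,0,0],"delta_rot":[0,0,0],"fingers":-0.53},
    {"travel":[0,0,0],"delta_rot":[0,0,0],"fingers":-0.53},
    {"travel":[0,0,-15],"delta_rot":[0,0,0],"fingers":-0.53},
    {"travel":[0,0,-40],"delta_rot":[0,0,0],"fingers":-0.53},
    {"travel":[0,0,-50],"delta_rot":[0,0,0],"fingers":-0.53},
    {"travel":[0,0,-50],"delta_rot":[0,0,0],"fingers":-0.53},
    {"travel":[0,0,-30],"delta_rot":[0,0,0],"fingers":-0.53},
    {"travel":[0,0,0],"delta_rot":[0,7.5,0],"fingers":-0.3},
    {"travel":[0,0,0],"delta_rot":[0,7.5,0],"fingers":-0.3},
    {"travel":[-50,-20,0],"delta_rot":[0,0,0],"fingers":-0.3},
    {"travel":[-50,-20,0],"delta_rot":[0,0,0],"fingers":-0.3},
    {"travel":[-50,-20,0],"delta_rot":[0,0,0],"fingers":-0.3},
    {"travel":[0,0,0],"delta_rot":[0,0,0],"fingers":-0.3},
    {"travel":[0,0,0],"delta_rot":[0,0,0],"fingers":-0.3}
  ]
}}

```text
clock: 60.3
eef_pos: [477.5, 296.8, 216.6]
eef_rot: [3.14, -0.001, 1.644]
wrist_force: [0.1, 0.1, 0.4]
finger_gap: 61.5
```

```bash
cat > m.py <<'E'
from cups import *
import go
s=manip.read_state(); print(s['clock'],s['eef_pos'],np.round(s['eef_rot'],3))
for n in ['wrist','scene']:
    c=shot(n); P=cloud(c); x,y,z=np.moveaxis(P,-1,0); ok=c['z_map']>0
    m=ok&(z>97)&(z<112)&(x>340)&(x<480)&(y>120)&(y<255)
    if m.sum()>9: r=cv2.minAreaRect(P[m][:,:2].astype(np.float32)); print(n,'handle',m.sum(),r[0],r[1]); print(go.to(r[0],67))
    m=ok&(abs(z-48)<4)&(x>470)&(x<600)&(y>190)&(y<550); m=cv2.morphologyEx(m.astype(np.uint8),cv2.MORPH_OPEN,np.ones((3,3)))>0
    if m.sum()>50: print(n,'beam',m.sum(),cv2.minAreaRect(P[m][:,:2].astype(np.float32)),np.median(z[m]))
    print([(round(d['confidence'],2),w(c,d['at'])) for d in tip_of('pad',n)], [(round(d['confidence'],2),w(c,d['at'])) for d in tip_of('beam',n)])
E
python3 m.py
```

```text
60.3 [477.5 296.8 216.6] [ 3.1 -0.   1.6]
wrist beam 13138 ((532.8223266601562, 348.93255615234375), (50.563777923583984, 272.9169921875), 4.196495532989502) 47.64509111347317
[(0.86, array([435.4, 185.1,  -3.2]))] [(0.59, array([530.2, 372.1,   1.3]))]
scene handle 125 (395.6676025390625, 170.8700408935547) (27.174043655395508, 24.040790557861328)
[-119.8  -90.6  148.3]
scene beam 2225 ((532.4852294921875, 369.11846923828125), (52.90427017211914, 316.1030578613281), 4.103185653686523) 48.59190077858193
[] [(0.76, array([528.9, 370.5,   1.2])), (0.36, array([538.1, 238.6,  10.2]))]
```

Request:
{"name": "send_rows", "arguments": {
  "plan": [
    {"travel":[-40,-30.2,0],"delta_rot":[0,0,0],"fingers":-0.3},
    {"travel":[-40,-30.2,0],"delta_rot":[0,0,0],"fingers":-0.3},
    {"travel":[-39.8,-30.2,0],"delta_rot":[0,0,0],"fingers":-0.3},
    {"travel":[0,0,50],"delta_rot":[0,0,0],"fingers":-0.3},
    {"travel":[0,0,50],"delta_rot":[0,0,0],"fingers":-0.3},
    {"travel":[0,0,30],"delta_rot":[0,0,0],"fingers":-0.3},
    {"travel":[0,0,18],"delta_rot":[0,0,0],"fingers":-0.3},
    {"travel":[0,0,0],"delta_rot":[0,0,0],"fingers":-0.3},
    {"travel":[0,0,0],"delta_rot":[0,0,0],"fingers":1},
    {"travel":[0,0,0],"delta_rot":[0,0,0],"fingers":1},
    {"travel":[0,0,0],"delta_rot":[0,0,0],"fingers":1},
    {"travel":[0,0,0],"delta_rot":[0,0,0],"fingers":1},
    {"travel":[0,0,0],"delta_rot":[0,0,0],"fingers":1},
    {"travel":[0,0,0],"delta_rot":[0,0,0],"fingers":1}
  ],
  "grip_force": 30
}}

```text
clock: 62.35
eef_pos: [395.6, 170.1, 67.7]
eef_rot: [3.141, -0.0, 1.644]
wrist_force: [-1.2, -1.0, 5.2]
finger_gap: 24.7
```

Run:
```python
import go
from h import *
s=manip.read_state(); print(s['eef_pos'],s['wrist_force'],s['finger_gap'],go.to((438,185.5),68))
```

```text
[395.6 170.1  67.7] [-1.2 -1.   5.2] 24.653366067717634 [12.2 43.4 -0.3]
```

Request:
{"name": "send_rows", "arguments": {
  "plan": [
    {"travel":[0,0,-15],"delta_rot":[0,0,0],"fingers":1},
    {"travel":[6.1,21.7,0],"delta_rot":[0,0,0],"fingers":1},
    {"travel":[6.1,21.7,0],"delta_rot":[0,0,0],"fingers":1},
    {"travel":[0,0,8],"delta_rot":[0,0,0],"fingers":1},
    {"travel":[0,0,5],"delta_rot":[0,0,0],"fingers":1},
    {"travel":[0,0,2],"delta_rot":[0,0,0],"fingers":1},
    {"travel":[0,0,0],"delta_rot":[0,0,0],"fingers":1},
    {"travel":[0,0,0],"delta_rot":[0,0,0],"fingers":-0.3},
    {"travel":[0,0,0],"delta_rot":[0,0,0],"fingers":-0.3},
    {"travel":[0,0,0],"delta_rot":[0,0,0],"fingers":-0.3},
    {"travel":[0,0,-10],"delta_rot":[0,0,0],"fingers":-0.3},
    {"travel":[0,0,-40],"delta_rot":[0,0,0],"fingers":-0.3},
    {"travel":[0,0,-50],"delta_rot":[0,0,0],"fingers":-0.3},
    {"travel":[0,0,-50],"delta_rot":[0,0,0],"fingers":-0.3},
    {"travel":[0,0,-50],"delta_rot":[0,0,0],"fingers":-0.3},
    {"travel":[-50,0,0],"delta_rot":[0,0,0],"fingers":-0.3},
    {"travel":[-50,0,0],"delta_rot":[0,0,0],"fingers":-0.3},
    {"travel":[0,0,0],"delta_rot":[0,0,0],"fingers":-0.3},
    {"travel":[0,0,0],"delta_rot":[0,0,0],"fingers":-0.3}
  ]
}}

```text
clock: 64.72
eef_pos: [445.1, 86.0, 267.9]
eef_rot: [3.141, -0.0, 1.644]
wrist_force: [0.3, 0.1, 0.4]
finger_gap: 61.2
```

Run:
```python
from cups import *
c=shot('scene'); P=cloud(c); x,y,z=np.moveaxis(P,-1,0); ok=c['z_map']>0; save(c,'sc9',(160,180,620,420),1.7)
m=ok&(z>97)&(z<112)&(x>340)&(x<500)&(y>120)&(y<255); r=cv2.minAreaRect(P[m][:,:2].astype(np.float32)); print('handle',r)
m=ok&(abs(z-48)<4)&(x>470)&(x<600)&(y>190)&(y<550); m=cv2.morphologyEx(m.astype(np.uint8),cv2.MORPH_OPEN,np.ones((3,3)))>0
r=cv2.minAreaRect(P[m][:,:2].astype(np.float32)); print('beam',r,np.median(z[m]))
for Y in (-132,-72,72,132):
    a=np.radians(4.1); ctr=np.array(r[0])+Y*np.array([-np.sin(a),np.cos(a)]); k=ok&(np.hypot(x-ctr[0],y-ctr[1])<25)&(z>70)&(z<110); print(Y,k.sum(),np.percentile(z[k],97) if k.sum() else None)
for t in ['clamp_knob','pad','tin0']: print(t,[(round(d['confidence'],2),w(c,d['at'])) for d in tip_of(t,'scene')])
```

```text
handle ((438.80316162109375, 186.58241271972656), (26.144166946411133, 25.128753662109375), 27.18865203857422)
beam ((532.2733764648438, 369.22747802734375), (52.461116790771484, 316.096435546875), 4.184070587158203) 48.61485668489263
-132 269 92.68947265534091
-72 0 None
72 297 92.338852151322
132 305 92.22138235325443
clamp_knob [(0.56, array([ 647. , -171.8,  163.4]))]
pad [(0.87, array([438.8, 187.2,   1.5])), (0.47, array([525.3, 501.6,  46.6]))]
tin0 [(0.89, array([675.1, -80.2,   0.1])), (0.85, array([424.3,  42.7,  -2.7]))]
```

View pics/sc9.png

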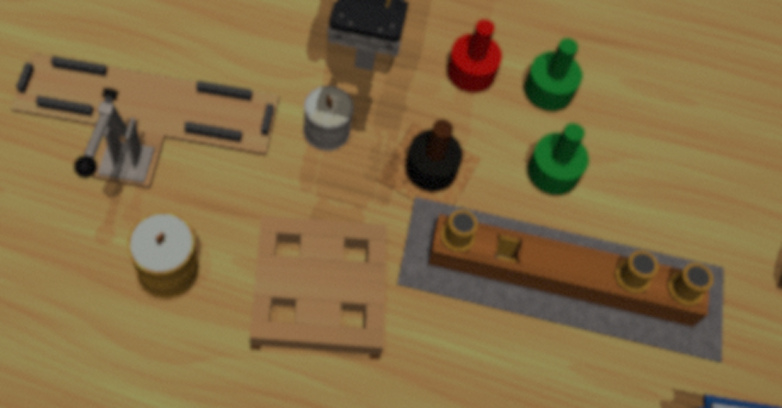

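Everything is in place. The beam is on the mat at (570,265), the mallet is centred on its pad at (433,155), the clamp is open and the tins have not moved. Handing in.

```bash
python3 -c "
from cell import manip
print(manip.sign_off())"
```

```text
the job is handed in; nothing more can be done
None
```

The job is done and handed in at about 65 s of the 210 s allowed; sign-off reported no verdict.

**What I did:** I shut the clamp on the beam and put the three cups present into sockets 0, 2 and 3. I drove them home with the black-headed mallet. Each stopped hard at the same height under 22–37 N. I then opened the clamp and gripped the beam slightly off-centre with the tool leaned 15°, to keep the gripper body clear of the clamp foot. The beam went onto the mat. While I was away the mallet was knocked about 40 mm off the pad, so I picked it up and set it back on the pad.

**Last checks (scene camera):**

| Item | Reading |
|---|---|
| Beam on mat | within about 3 mm of centre, angle within 1°, top surface at 48.6 mm (48 mm expected) |
| Cups | all three in, tops level within 0.5 mm |
| Clamp knob | about 3 mm from where it stood open at the start |
| Mallet | upright, within 1 mm of the pad's measured centre |
| Tins | where they were, within measurement error |
| Gripper | clear of everything |

**Disagreement:** the scene camera reads the cup tops about 4 mm higher than their home height. It showed the same offset right after driving, when the side camera read only about 1.5 mm high. I took it as camera bias, since the press force and the side view both showed the collars on the wood.

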